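# Put the serviced watches on pressure test

## Task

Put the serviced watches on test: release the tester's ball clamp, pull the tray out to its stop, lay every watch carrier that lies on the wooden board flat in the tray side by side, then slide the tray fully home and clamp it shut again before raising any pressure. Turn the outer, coarse knob until the pointer stands inside the yellow arc, then bring it up to the red mark with the inner, fine knob only, never letting it run well past the mark, and let go; leave the loupe and the pocket watch where they are.

Things in the scene. Friction and masses are not known exactly. Their poses are not given: they have to be found in the camera images.
- tester: grey bench pressure tester for watches, fixed: box 200 deep (x) x 244 wide (y) x 100 mm high, a roof plate at z = 100 mm with the controls on it. Origin on the bench under the middle of its front face; its x axis points from the front into the box, y to its left as seen from the front, z up
- tray (a joint): chamber tray, a drawer with a blue front that slides straight out of the front of the tester (along the tester's -x): 0 = fully home, 0.122 m = out at its stop. About 3 N of friction, stays where it is left. While the ball clamp is not released a tongue blocks it after 2.5 mm
- tray_handle (a point): middle of the tray's bow handle: a horizontal 10 mm round bar, 90 mm long along the tester's y, its axis 35 mm in front of the tray front and 66 mm above the bench; moves with the tray. The 10 mm thick tray front behind it is 222 mm wide and reaches up to 87 mm above the bench
- tray_floor (a point): centre of the tray's flat floor (black liner, two thin white lines part three places side by side), 40 mm above the bench, axes as the tester's; moves with the tray. Floor 128 mm (x) by 206 mm (y); 14 mm high rims at the sides and back, the tray front at the front. At the stop all but its last 6 mm lies clear of the tester. The chamber has 48 mm of height above it
- ball_clamp (a joint): chamber clamp: 0 = clamped (its black pointer at the red dot), 1.25 rad = released (pointer at the green dot, at its stop). Grows counter-clockwise seen from above. Stiff (0.2 N m), stays where it is left. Its tongue can only swing home when the tray is fully home
- ball_centre (a point): centre of the clamp's smooth black ball knob, 42 mm in diameter, on a vertical 14 mm stem, 38 mm above the roof of the tester. It is the place to grip: fingers above or below the middle slip off
- coarse_knob (a joint): outer, coarse knob of the regulator pair on a vertical axis: value 0 to 4.4 rad, grows clockwise from above and raises the pressure. The dial skirt and its pointer are part of this knob and turn with it, 1 rad for each rad. Friction 0.06 N m, stays where it is left. The value does not count what the fine knob adds
- coarse_grip (a point): point on the common vertical axis of both regulator knobs, 29 mm above the roof, at the height to grip the outer knob: ribbed black, 60 mm in diameter, from 10 to 38 mm above the roof. Under it lies its aluminium dial skirt, 91 mm in diameter, top 7 mm above the roof
- fine_knob (a joint): inner, fine knob of the pair: value 0 to 3.4 rad, starts near 0, grows clockwise from above and raises the pressure. A 4:1 friction drive turns skirt, pointer and outer knob 0.25 rad for each rad of it. Friction about 0.05 N m. It stands still while the outer knob is turned
- fine_grip (a point): point on the same axis, 60 mm above the roof, at the height to grip the inner knob: aluminium, 29 mm in diameter, from 40 to 67 mm above the roof
- pointer_tip (a point): outer end of the white pointer line on the dial skirt, 44 mm from the knobs' axis. It stands at the lower left of the round pressure scale (as seen from the front of the tester) without pressure and goes clockwise over the top as the pressure rises
- red_mark (a point): red mark of the set ring round the dial, point 44 mm from the knobs' axis, where the pointer's tip meets it; at another place on the scale each time, fixed during the job. Its x axis points outward. A yellow arc on the same ring lies from 0.58 to 0.18 rad short of the mark (counter-clockwise of it, where the pointer comes from)
- carrier_black_1: black plate 104 (x) x 50 (y) x 6 mm with a black wrist watch strapped on it (top 16 mm above the origin), on the 20 mm thick wooden board at the start; two or three of the four carriers are present. Origin under the plate's middle. An aluminium bow handle runs lengthwise (x) over the watch: bar 100 mm long, 10 mm thick in y (pinch it across this), from 32.5 to 41.5 mm above the origin. 120 g
- carrier_black_2: like carrier_black_1
- carrier_gold_1: like carrier_black_1, with a gold watch on a black strap
- carrier_gold_2: like carrier_gold_1
- loupe: black eyeglass loupe, 34 mm in diameter, 31 mm high, a bystander right of the tester; origin under its middle
- pocket_watch: open-face pocket watch, 49 x 67 x 14 mm, a bystander left of the tester on the glass mat; origin under its middle

How it is judged:
On the way, in this order (a step that is already met when the one before it is completed fails the run):
1. the ball clamp is turned to released (value of joint ball_clamp above 1.05 rad), for 0.2 s.
2. the tray is pulled out to its stop (value of joint tray above 0.117 m), for 0.2 s.
3. every carrier lies flat in the tray while it is out (x of carrier_black_1 in the frame of tray_floor between -0.035 and 0.035 m and y of carrier_black_1 in the frame of tray_floor between -0.085 and 0.085 m and z of carrier_black_1 in the frame of tray_floor between -0.004 and 0.005 m and angle between each of carrier_black_1, carrier_black_2, carrier_gold_1, carrier_gold_2's own z axis and vertical below 0.08 rad and x of carrier_black_2 in the frame of tray_floor between -0.035 and 0.035 m and y of carrier_black_2 in the frame of tray_floor between -0.085 and 0.085 m and z of carrier_black_2 in the frame of tray_floor between -0.004 and 0.005 m and x of carrier_gold_1 in the frame of tray_floor between -0.035 and 0.035 m and y of carrier_gold_1 in the frame of tray_floor between -0.085 and 0.085 m and z of carrier_gold_1 in the frame of tray_floor between -0.004 and 0.005 m and x of carrier_gold_2 in the frame of tray_floor between -0.035 and 0.035 m and y of carrier_gold_2 in the frame of tray_floor between -0.085 and 0.085 m and z of carrier_gold_2 in the frame of tray_floor between -0.004 and 0.005 m and value of joint tray above 0.08 m), for 0.3 s.
4. the tray is fully home and the clamp turned back to clamped, with the carriers inside (x of carrier_black_1 in the frame of tray_floor between -0.035 and 0.035 m and y of carrier_black_1 in the frame of tray_floor between -0.085 and 0.085 m and z of carrier_black_1 in the frame of tray_floor between -0.004 and 0.005 m and angle between each of carrier_black_1, carrier_black_2, carrier_gold_1, carrier_gold_2's own z axis and vertical below 0.08 rad and x of carrier_black_2 in the frame of tray_floor between -0.035 and 0.035 m and y of carrier_black_2 in the frame of tray_floor between -0.085 and 0.085 m and z of carrier_black_2 in the frame of tray_floor between -0.004 and 0.005 m and x of carrier_gold_1 in the frame of tray_floor between -0.035 and 0.035 m and y of carrier_gold_1 in the frame of tray_floor between -0.085 and 0.085 m and z of carrier_gold_1 in the frame of tray_floor between -0.004 and 0.005 m and x of carrier_gold_2 in the frame of tray_floor between -0.035 and 0.035 m and y of carrier_gold_2 in the frame of tray_floor between -0.085 and 0.085 m and z of carrier_gold_2 in the frame of tray_floor between -0.004 and 0.005 m and value of joint tray below 0.006 m and value of joint ball_clamp below 0.12 rad), for 0.3 s.
5. the coarse knob has brought the pointer into the yellow arc (value of joint tray below 0.006 m and value of joint ball_clamp below 0.12 rad and y of pointer_tip in the frame of red_mark between 0.0066 and 0.0249 m and x of pointer_tip in the frame of red_mark above -0.044 m), for 0.3 s.
6. the fine knob has brought the pointer to the red mark (value of joint tray below 0.006 m and value of joint ball_clamp below 0.12 rad and y of pointer_tip in the frame of red_mark between -0.003 and 0.003 m and x of pointer_tip in the frame of red_mark above -0.044 m and value of joint fine_knob above 0.45 rad), for 0.3 s.
At the end, for the whole second after the job is handed in: Every carrier present lies flat on the tray floor, tray home within 6 mm, clamp within 0.12 rad of clamped, pointer tip within 3 mm of the red mark with the fine knob above 0.45 rad and both knobs at rest, loupe and pocket watch within 30 mm of their places (all of step 6 and x of carrier_black_1 in the frame of tray_floor between -0.035 and 0.035 m and y of carrier_black_1 in the frame of tray_floor between -0.085 and 0.085 m and z of carrier_black_1 in the frame of tray_floor between -0.004 and 0.005 m and angle between each of carrier_black_1, carrier_black_2, carrier_gold_1, carrier_gold_2's own z axis and vertical below 0.08 rad and x of carrier_black_2 in the frame of tray_floor between -0.035 and 0.035 m and y of carrier_black_2 in the frame of tray_floor between -0.085 and 0.085 m and z of carrier_black_2 in the frame of tray_floor between -0.004 and 0.005 m and x of carrier_gold_1 in the frame of tray_floor between -0.035 and 0.035 m and y of carrier_gold_1 in the frame of tray_floor between -0.085 and 0.085 m and z of carrier_gold_1 in the frame of tray_floor between -0.004 and 0.005 m and x of carrier_gold_2 in the frame of tray_floor between -0.035 and 0.035 m and y of carrier_gold_2 in the frame of tray_floor between -0.085 and 0.085 m and z of carrier_gold_2 in the frame of tray_floor between -0.004 and 0.005 m and velocity of joint each of coarse_knob, fine_knob below 0.05 rad/s and distance of each of loupe, pocket_watch from where it was at the start of the episode below 0.03 m); the robot touches nothing.
It fails at once if the pointer runs well past the red mark (more than about 0.28 rad: over-pressure) (y of pointer_tip in the frame of red_mark below -0.012 m).
It fails at once if pressure is raised with the coarse knob while the chamber is not clamped (value of joint coarse_knob above 0.7 rad and value of joint ball_clamp above 0.35 rad).
It fails at once if the loupe or the pocket watch is disturbed (distance of any of loupe, pocket_watch from where it was at the start of the episode above 0.04 m).
Of carrier_black_1, carrier_black_2, carrier_gold_1, carrier_gold_2 only 2 to 3 are there at a start; the rules pass over those that are not, and their reading is None.
At some moment in a run one of carrier_black_1, carrier_black_2, carrier_gold_1, carrier_gold_2 may be knocked a few centimetres aside while the robot is not near it.
Once in a run the grip may slacken for a moment while it holds something.
It also fails if it takes over 210 s, if anything falls off the work surface, if the arm or the gripper's body presses on something with over 40 N, if the wrist force passes 120 N, or if a joint passes its speed limit or range.

## Robot

A 6-joint arm with a two-finger parallel gripper is mounted at the origin on a cart in front of the work surface, level with it; the furniture and walls round the work are solid. World frame = base frame: x ahead of the robot, y to its left, z up, the work surface at z = 0. Lengths are in m, angles in rad, forces in N, time in s.
With the tool pointing down it reaches from about 0.35 to 0.775 m from the base axis. Payload 5.5 kg.
Tool frame: the origin (TCP) lies at the very end of the fingers, on their centre line; the grasp point (between the pads) lies 19 mm behind it; z points along the fingers, y is the line along which they close (so a half turn about z gives the same grasp; the last joint's range is limited). The gripper opens to 85 mm and grips with 20 to 120 N. Pads are 22 mm wide; open, the fingers measure 114 mm over their backs; the gripper's body (76 mm by 85 mm) begins 54 mm behind the grasp point. The pads swing forward as they close: fully open they stand 13 mm farther back than shut.
Start: joints at [1.175, 0.313, 0.046, 1.304, 0, 1.431], TCP at [0.146, 0.556, 0.231] pointing down, gripper open.
Joint ranges: [-2.76, 2.76], [-0.86, 1.69], [-1.03, 1.26], [-2.2, 2.34], [-1.47, 1.5], [-3.14, 3.14]. Speed limits (rad/s): [2.57, 2.57, 3.14, 3.14, 3.14, 3.14].

## Interface

Orientations are given as a unit quaternion [w, x, y, z].
In Python, from workcell import env, cams, ticket, spotter gives the robot as it stands.
- The arm moves only by the tool jog_arm, never from a script. Its argument "increments" is a list that holds one entry, the list of rows, each a list of 7 numbers: the shift along the tool's x, y, z in units of 0.25 m (1.0 is 0.25 m), then the turn, a rotation vector about the tool's x, y, z in units of 180 degrees (1.0 is 180 degrees), then the closure in counts, from 0 (fully open) to 255 (shut). A call has 1 to 20 rows; each row shifts and turns the commanded pose from where the row before left it, along the tool's axes as they then stand; what a row does not reach is not made up. A row lasts 1/10 s, in which the tool goes at most 50 mm and 8.59 degrees, less where a joint would pass 70% of its speed; a pose out of reach is approached as far as the arm can. A call with a number of a shift or a turn outside -1 to 1 is refused whole. A call with a gripper value outside its range is refused whole. The fingers move at their own pace and stop on an object; "force" is the grip in N (left out, the last holds). Time passes only in rows, so rows that do not move let the fingers close. It gives the time, the measured TCP pose, the force, the opening and the grip force at its end, in the units of the state.
- env.get_state(): the state, without advancing time (a new reading comes with each control period).
- cams.read_camera(name): name is "scene" or "top" or "wrist"; returns a dict with "pixels" (420x560x3 uint8, red, green, blue), "fx", "fy", "cx", "cy" (pixels), "k1" (the pictures are not rectified: a ray, as slopes to the right and down, at radius r is drawn at 1 + k1 r^2 times it, then the intrinsics apply), "xyz" and "attitude" of the camera in the world; the wrist camera has in their place "mount" (4x4, takes a point from camera to tool coordinates, whose origin is the TCP and whose axes are the flange's). Camera axes: x right, y down, z forward; pixel columns grow to the right and rows downward; lengths in m; the calibration is good to about 2 mm. A picture is of the moment at which its call begins: read the wrist's pose just before it. There is no depth.
- ticket.hand_in(): hands the job in; it is judged then, once.
Trained networks look in the newest picture that a camera, given by its name, has taken for a name from the list of things; names that differ only in an ending like _2 or _b are one class to them, and where a whole thing is asked for, a point or a joint stands for the part that bears it (a point fixed in the world has none). Each returns a list of dicts, best first, with "conf" (0 to 1); they miss things now and then, are a little off and sometimes report something else, mostly with a low value. They report only what shows in the picture. A call takes as long as a camera call.
- spotter.find_in(target, camera): "uv" ([column, row] in pixels, amid what is visible of it).
- spotter.cut_out(target, camera): "region" (420x560 bool, what is visible of it) and "uv" ([column, row] in pixels, amid what is visible of it).
- spotter.landmark_of(target, camera): "uv" ([column, row] in pixels: a listed point, or the origin of a listed thing).
The state is a dict: "clock": time; "joint_pos": joint angles; "qvel": joint speeds; "tau": joint torques, N m; "tcp_pos": TCP position; "orientation": TCP orientation; "wrist_force": force on the tool from outside, world axes, zero at the start; "ft_torque": the same for the moment, N m; "finger_gap": finger opening in m; "grip_force": force on a finger pad.
Only numpy, scipy, OpenCV 4.12 (cv2) and the standard library are available. Lean on these libraries where they do the work, as an engineer would, in place of code of your own. Each camera call takes 0.05 s, during which the arm holds its last target. There are 200 camera calls.

## Working session

There is one attempt and no reset: what is moved stays moved. The work goes in short steps, Python scripts to look and compute and a tool call to move; the robot and the scene stay as the last step left them, time stands still between calls to the robot, and variables do not carry over. Pictures are saved under pics/ and viewed, at most 14 in all, crops included, and the job is handed in when it is done.

Besides the shell and the picture viewer there is one more tool, called after "Request:" by a JSON object that holds its "method" and its "body". jog_arm: Moves the arm, as the interface text tells. Shifts and turns lie within -1 to 1; 1 stands for 0.25 m of shift or 180 degrees of turn. Its arguments: {"type":"object","properties":{"increments":{"type":"array"},"force":{"type":"number"}},"required":["increments"]}

```bash
ls; mkdir -p pics
cat > h.py <<'E'
import numpy as np, cv2, json
from scipy.spatial.transform import Rotation as R
from workcell import env, cams, ticket, spotter
def rot(q): return R.from_quat([q[1],q[2],q[3],q[0]])
def cam(name):
    s=env.get_state(); c=cams.read_camera(name)
    if name=="wrist":
        T=np.eye(4); T[:3,:3]=rot(s["orientation"]).as_matrix(); T[:3,3]=s["tcp_pos"]; M=T@np.array(c["mount"])
    else:
        M=np.eye(4); M[:3,3]=c["xyz"]; a=np.array(c["attitude"],float)
        M[:3,:3]=a if a.shape==(3,3) else rot(a).as_matrix()
    c["M"]=M; return c
def ray(c,uv):
    K=np.array([[c["fx"],0,c["cx"]],[0,c["fy"],c["cy"]],[0,0,1.]])
    p=cv2.undistortPoints(np.array([[uv]],float),K,np.array([c["k1"],0,0,0.]))[0,0]
    return c["M"][:3,3], c["M"][:3,:3]@np.array([p[0],p[1],1.])
def onz(c,uv,z):
    o,d=ray(c,uv); return o+d*(z-o[2])/d[2]
def proj(c,P):
    P=np.atleast_2d(P); q=(P-c["M"][:3,3])@c["M"][:3,:3]; q=q[:,:2]/q[:,2:]
    r2=(q**2).sum(1,keepdims=True); q=q*(1+c["k1"]*r2)
    return q*[c["fx"],c["fy"]]+[c["cx"],c["cy"]]
def save(c,n,box=None,s=1):
    im=c["pixels"][:,:,::-1]
    if box: im=im[box[1]:box[3],box[0]:box[2]]
    if s!=1: im=cv2.resize(im,None,fx=s,fy=s,interpolation=cv2.INTER_CUBIC)
    cv2.imwrite("pics/"+n+".png",im)
E
python3 - <<'E'
from h import *
s=env.get_state(); print({k:np.round(v,3) for k,v in s.items()})
for n in ["scene","top"]:
    c=cam(n); save(c,n+"0"); print(n,c["xyz"],c["attitude"],c["fx"],c["k1"])
    for t,z in [("ball_centre",.138),("coarse_grip",.129),("fine_grip",.16),("pointer_tip",.107),("red_mark",.107),("tray_handle",.066),("tester",0),("loupe",0),("pocket_watch",0.0),("carrier_black_1",.02),("carrier_gold_1",.02),("tray_floor",.04)]:
        for d in spotter.landmark_of(t,n)[:4]:
            print(t,round(d["conf"],2),np.round(d["uv"]),np.round(onz(c,d["uv"],z),4))
E
```

```text
pics
{'clock': np.float64(0.0), 'joint_pos': array([ 1.175,  0.314,  0.045,  1.304, -0.   ,  1.431]), 'qvel': array([ 0.001,  0.001, -0.001, -0.   , -0.001,  0.003]), 'tau': array([ 2.0000e-03, -4.8062e+01,  2.9853e+01,  1.9000e-02, -0.0000e+00,
        0.0000e+00]), 'tcp_pos': array([0.145, 0.556, 0.23 ]), 'orientation': array([-0.   ,  0.128,  0.992, -0.001]), 'wrist_force': array([ 0.942,  0.8  , -0.279]), 'ft_torque': array([-0.008,  0.007, -0.015]), 'grip_force': np.float64(0.0), 'finger_gap': np.float64(0.085)}
scene [-0.56660815  0.97887412  0.77948866] [ 0.23301411 -0.37574283  0.75231222 -0.48841383] 538.2659129720042 -0.08660374662492072
ball_centre 0.71 [259. 199.] [0.6636 0.1053 0.138 ]
ball_centre 0.4 [270. 279.] [0.2723 0.3545 0.138 ]
coarse_grip 0.66 [289. 190.] [ 0.6883 -0.0275  0.129 ]
fine_grip 0.84 [285. 185.] [0.6646 0.0067 0.16  ]
pointer_tip 0.6 [279. 201.] [0.6703 0.0235 0.107 ]
red_mark 0.43 [276. 194.] [ 0.7207 -0.0035  0.107 ]
tray_handle 0.62 [305. 228.] [0.5385 0.0249 0.066 ]
tester 0.89 [291. 242.] [0.5901 0.0363 0.    ]
loupe 0.35 [349. 214.] [ 0.6394 -0
[... 516 characters left out ...]
.0113  0.129 ]
coarse_grip 0.21 [204. 226.] [0.5592 0.2491 0.129 ]
fine_grip 0.68 [319. 168.] [ 0.6805 -0.0205  0.16  ]
pointer_tip 0.94 [300. 178.] [0.6679 0.0219 0.107 ]
red_mark 0.55 [314. 153.] [ 0.7279 -0.0129  0.107 ]
red_mark 0.38 [297. 228.] [0.5505 0.0323 0.107 ]
tray_handle 0.71 [299. 231.] [0.546  0.0263 0.066 ]
tester 0.62 [295. 214.] [0.5951 0.0335 0.    ]
loupe 0.44 [408. 193.] [ 0.6405 -0.2588  0.    ]
pocket_watch 0.26 [315. 155.] [ 0.747  -0.0232  0.    ]
carrier_black_1 0.96 [212. 285.] [0.4199 0.2482 0.02  ]
carrier_gold_1 0.97 [152. 280.] [0.4362 0.3979 0.02  ]
carrier_gold_1 0.91 [205. 227.] [0.5656 0.2637 0.02  ]
carrier_gold_1 0.41 [410. 193.] [ 0.6385 -0.2583  0.02  ]
```

View pics/scene0.png

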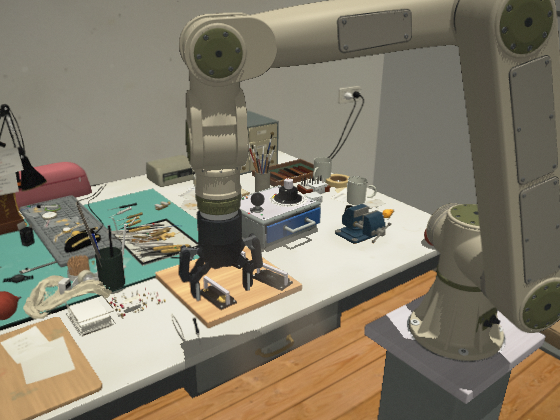

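View pics/top0.png

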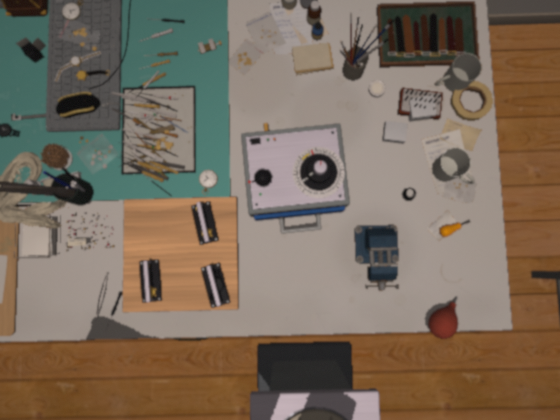

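The board (top view, 180,255) holds three carriers: gold at (150,280) and (205,222), black at (215,285). The tester roof is centred near (295,170), with the ball at (262,178) and the knobs at (319,168). The loupe is at (409,194), and the pocket watch is at (208,178), beside the board.

Run:
```python
from h import *
c=cam("wrist"); print(np.round(c["mount"],3),c["fx"],c["cx"],c["cy"],c["k1"])
t=cam("top"); print(proj(t,[[.146,.556,.23],[0.4,0.3,0.02],[.47,.5,0]]))
save(t,"top1",(110,110,430,320),2.5)
```

```text
[[ 0.001 -0.966 -0.258  0.066]
 [ 1.     0.     0.001 -0.   ]
 [-0.    -0.258  0.966 -0.142]
 [ 0.     0.     0.     1.   ]] 327.259813027906 278.31754829071645 203.57607207273412 0.004578805016026171
[[ 45.14034046 429.46694413]
 [191.09600595 293.15690389]
 [114.52524451 266.96082567]]
```

Request:
{"method": "jog_arm", "body": {"increments": [[[0,0,-0.15,0,0,-0.041,0],[0,0,-0.15,0,0,-0.041,0],[0,0,-0.15,0,0,0,0],[0,0,-0.15,0,0,0,0],[-0.1,-0.15,0,0,0,0,0],[-0.1,-0.15,0,0,0,0,0],[-0.1,-0.15,0,0,0,0,0],[-0.1,-0.15,0,0,0,0,0],[-0.1,-0.15,0,0,0,0,0],[-0.1,-0.15,0,0,0,0,0],[-0.1,-0.15,0,0,0,0,0],[-0.1,-0.15,0,0,0,0,0],[-0.1,-0.15,0,0,0,0,0],[-0.1,-0.15,0,0,0,0,0],[-0.1,-0.15,0,0,0,0,0],[-0.1,-0.15,0,0,0,0,0],[-0.1,-0.1,0,0,0,0,0],[-0.1,-0.1,0,0,0,0,0],[0,0,0,0,0,0,0]]]}}

```text
clock: 3.3
tcp_pos: [0.4989, 0.054, 0.38]
orientation: [-0.0, 0.001, 1.0, -0.0]
wrist_force: [-0.5, 0.7, 0.5]
finger_gap: 0.0853
grip_force: 0.0
```

Run:
```python
from h import *
c=cam("wrist"); save(c,"w0",None,1.4)
for t,z in [("ball_centre",.138),("coarse_grip",.129),("fine_grip",.16),("pointer_tip",.107),("red_mark",.107),("tray_handle",.066),("tester",0),("carrier_black_1",.02),("carrier_gold_1",.02)]:
    for d in spotter.landmark_of(t,"wrist")[:3]:
        print(t,round(d["conf"],2),np.round(d["uv"],1),np.round(onz(c,d["uv"],z),4))
```

```text
ball_centre 0.81 [321.3 298.8] [0.6652 0.1105 0.138 ]
coarse_grip 0.63 [223.3 308.6] [ 0.6853 -0.021   0.129 ]
fine_grip 0.74 [220.1 323.1] [ 0.6862 -0.02    0.16  ]
fine_grip 0.56 [237.6 324.8] [0.6887 0.0021 0.16  ]
red_mark 0.56 [236.4 323.5] [ 0.724  -0.0072  0.107 ]
tray_handle 0.78 [256.6 199.2] [0.5479 0.0229 0.066 ]
tester 0.58 [260.6 216.6] [0.5945 0.0244 0.    ]
carrier_black_1 0.68 [401.3 111.1] [0.4258 0.2359 0.02  ]
carrier_gold_1 0.71 [512.2 115.4] [0.4325 0.4002 0.02  ]
carrier_gold_1 0.67 [412.9 207.6] [0.5738 0.2684 0.02  ]
carrier_gold_1 0.35 [235.5 324.1] [ 0.7861 -0.0218  0.02  ]
```

View pics/w0.png

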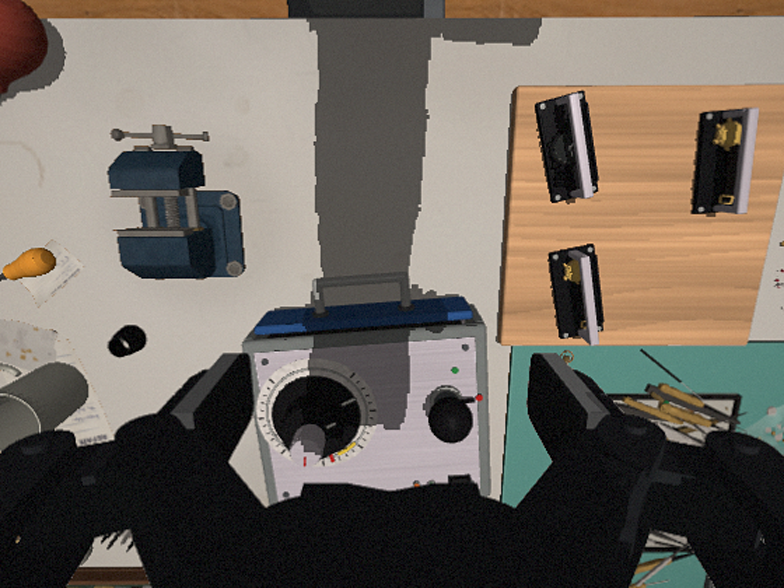

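Wrist view (1.4x): the ball is at (450,420), the red dot at (479,397) and the green dot at (455,370). The knob axis is near (312,415), the pointer tip near (352,400), and the yellow arc runs (352,445) to (335,457) with red just past it. The handle is at (362,278). Next I go in above the ball.

Request:
{"method": "jog_arm", "body": {"increments": [[[-0.134,0.046,0.104,0,0,0,0],[-0.134,0.046,0.104,0,0,0,0],[-0.134,0.046,0.104,0,0,0,0],[-0.134,0.046,0.104,0,0,0,0],[-0.134,0.046,0.104,0,0,0,0],[0,0,0,0,0,0,0],[0,0,0,0,0,0,0]]]}}

```text
clock: 4.5
tcp_pos: [0.6632, 0.1152, 0.2492]
orientation: [-0.002, -0.001, 1.0, -0.0]
wrist_force: [0.3, -0.6, 1.0]
finger_gap: 0.0855
grip_force: 0.0
```

Run:
```python
from h import *
c=cam("wrist"); save(c,"w1",None,1.4); print(c["M"][:3,3], env.get_state()["tcp_pos"])
for t,z in [("ball_centre",.138),("coarse_grip",.129),("fine_grip",.16),("pointer_tip",.107),("red_mark",.107),("tray_handle",.066)]:
    for d in spotter.landmark_of(t,"wrist")[:3]:
        print(t,round(d["conf"],2),np.round(d["uv"],1),np.round(onz(c,d["uv"],z),4))
for d in spotter.cut_out("ball_centre","wrist")[:2]:
    m=d["region"]; ys,xs=np.nonzero(m); print(d["conf"],m.sum(),xs.min(),xs.max(),ys.min(),ys.max())
```

```text
[0.59765965 0.11530286 0.39196975] [0.6632982  0.11499632 0.25141783]
ball_centre 0.77 [273.2 209.8] [0.6696 0.1115 0.138 ]
ball_centre 0.59 [178.   59.6] [0.5577 0.0432 0.138 ]
coarse_grip 0.71 [112.5 218. ] [ 0.6797 -0.0235  0.129 ]
coarse_grip 0.71 [200.8 114.3] [0.5954 0.0553 0.129 ]
fine_grip 0.84 [ 96.7 232.8] [ 0.6817 -0.0204  0.16  ]
pointer_tip 0.74 [167.  186.9] [0.6575 0.0167 0.107 ]
red_mark 0.85 [144.3 256.8] [ 0.7246 -0.0101  0.107 ]
tray_handle 0.8 [177.   58.4] [0.5453 0.0219 0.066 ]
0.82 53887 38 325 53 317
```

View pics/w1.png

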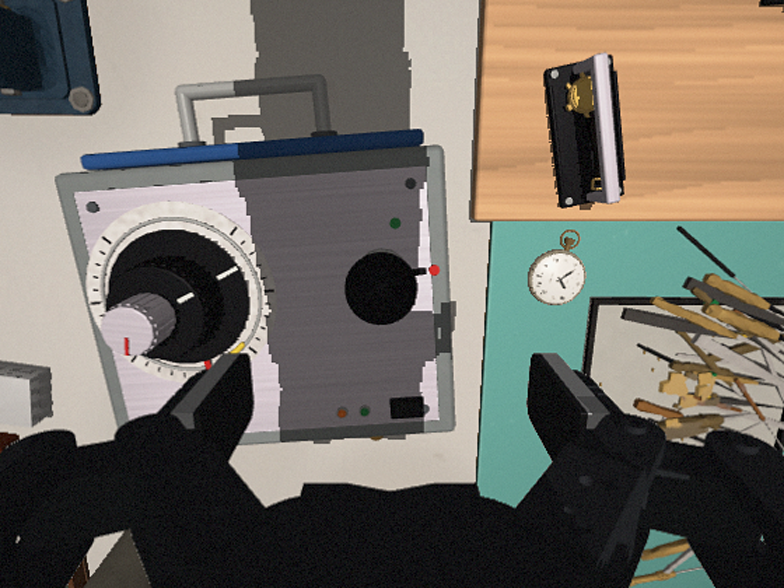

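The red mark is at (208,366) in this 1.4x view, with the yellow arc just before it. The ball is centred at (381,287), and the pointer tip is near (240,267). The tester's front edge runs (57,178)-(443,146).

Run:
```python
from h import *
c=cam("wrist")
f=lambda u,v,z:onz(c,(u/1.4,v/1.4),z)
print("ball",f(381,287,.138))
a,b,d=f(57,178,.1),f(443,146,.1),f(455,432,.1)
print(a,b,d,np.linalg.norm(a-b),np.linalg.norm(b-d))
y=(b-a)[:2]; print("yaw y-axis from +y (ccw deg)",np.degrees(np.arctan2(-y[0],y[1])))
h1,h2=f(180,93,.066),f(324,81,.066); print("handle",h1,h2,np.degrees(np.arctan2(-(h2-h1)[0],(h2-h1)[1])))
t1,t2=f(82,160,.087),f(422,137,.087); print("front",t1,t2)
print("axis fine", f(130,330,.167),"tip",f(240,267,.107),"red",f(208,366,.107))
g=cv2.cvtColor(c["pixels"],cv2.COLOR_RGB2GRAY)[160:250,230:315]
m=(g<25).astype(np.uint8); m=cv2.morphologyEx(m,cv2.MORPH_OPEN,np.ones((13,13)))
k=max(cv2.findContours(m,0,1)[0],key=cv2.contourArea); (x,yy),r=cv2.minEnclosingCircle(k)
print(x+230,yy+160,r,onz(c,(x+230,yy+160),.138))
```

```text
ball [0.66776669 0.10993054 0.138     ]
[ 0.60778892 -0.09345684  0.1       ] [0.58790944 0.14774294 0.1       ] [0.78790951 0.16298505 0.1       ] 0.24201761316648499 0.2005800329067797
yaw y-axis from +y (ccw deg) 4.711621014839096
handle [ 0.5534453  -0.02520864  0.066     ] [0.54572701 0.0711644  0.066     ] 4.578907860216192
front [ 0.59684073 -0.08437089  0.087     ] [0.58200777 0.13555933 0.087     ]
axis fine [ 0.68366246 -0.02242535  0.167     ] tip [0.663073   0.01852465 0.107     ] red [ 0.73248999 -0.00905364  0.107     ]
272.4104766845703 203.07917022705078 25.416351318359375 [0.66614478 0.11015297 0.138     ]
```

Request:
{"method": "jog_arm", "body": {"increments": [[[-0.014,-0.02,0.089,0,0,0,0],[0,0,0.089,0,0,0,0],[0,0,0.089,0,0,0,0],[0,0,0.089,0,0,0,0],[0,0,0.088,0,0,0,0],[0,0,0.088,0,0,0,0],[0,0,0,0,0,0,0],[0,0,0,0,0,0,255],[0,0,0,0,0,0,255],[0,0,0,0,0,0,255],[0,0,0,0,0,0,255],[0,0,0,0,0,0,255],[0,0,0,0,0,0,255]]], "force": 60}}

```text
clock: 6.25
tcp_pos: [0.6684, 0.11, 0.1205]
orientation: [0.002, -0.001, 1.0, 0.0]
wrist_force: [-1.5, 0.1, 5.6]
finger_gap: 0.0397
grip_force: 59.9
```

Request:
{"method": "jog_arm", "body": {"increments": [[[0,0,0,0,0,-0.033,255],[0,0,0,0,0,-0.033,255],[0,0,0,0,0,-0.033,255],[0,0,0,0,0,-0.033,255],[0,0,0,0,0,-0.033,255],[0,0,0,0,0,-0.033,255],[0,0,0,0,0,-0.033,255],[0,0,0,0,0,-0.033,255],[0,0,0,0,0,-0.033,255],[0,0,0,0,0,-0.033,255],[0,0,0,0,0,-0.033,255],[0,0,0,0,0,-0.033,255],[0,0,0,0,0,0,255],[0,0,0,0,0,0,255]]]}}

```text
clock: 7.65
tcp_pos: [0.6677, 0.1109, 0.1204]
orientation: [0.001, -0.584, 0.812, 0.0]
wrist_force: [-3.8, 2.7, 6.7]
finger_gap: 0.0394
grip_force: 60.3
```

Run:
```python
from h import *
s=env.get_state(); print(np.round(s["ft_torque"],2),s["finger_gap"],s["grip_force"],s["tcp_pos"], s["orientation"])
```

```text
[0.48 0.47 0.21] 0.039409683017475036 60.33448576927185 [0.66765358 0.11092707 0.12041163] [ 1.41353272e-03 -5.84015118e-01  8.11741546e-01  7.66957344e-05]
```

Request:
{"method": "jog_arm", "body": {"increments": [[[0,0,0,0,0,0,0],[0,0,0,0,0,0,0],[0,0,0,0,0,0,0],[0,0,0,0,0,0,0],[0,0,-0.104,0,0,0,0],[0,0,-0.104,0,0,0,0],[0,0,-0.104,0,0,0,0],[0,0,-0.104,0,0,0,0],[0,0,-0.104,0,0,0,0],[0,0,0,0,0,0.0463,0],[0,0,0,0,0,0.0463,0],[0,0,0,0,0,0.0463,0],[0,0,0,0,0,0.0463,0],[0,0,0,0,0,0.0463,0],[0,0,0,0,0,0.0463,0],[0,0,0,0,0,0.0463,0],[0,0,0,0,0,0.0463,0],[0,0,0,0,0,0,0]]]}}

```text
clock: 9.45
tcp_pos: [0.6673, 0.1096, 0.2481]
orientation: [-0.0, -0.041, 0.999, -0.0]
wrist_force: [-0.7, -0.2, -0.6]
finger_gap: 0.0852
grip_force: 0.0
```

Run:
```python
from h import *
s=env.get_state(); print(s["tcp_pos"], s["orientation"])
c=cam("wrist"); save(c,"w2",(200,80,400,300),2)
for t,z in [("ball_centre",.138),("tray_handle",.066)]:
    for d in spotter.landmark_of(t,"wrist")[:3]:
        print(t,round(d["conf"],2),np.round(d["uv"],1),np.round(onz(c,d["uv"],z),4))
```

```text
[0.66733377 0.10961245 0.2480743 ] [-1.32193270e-04 -4.08138413e-02  9.99166759e-01 -6.77405374e-06]
ball_centre 0.77 [279.2 203.1] [0.6681 0.1108 0.138 ]
tray_handle 0.69 [194.7  46.3] [0.5465 0.0239 0.066 ]
```

View pics/w2.png

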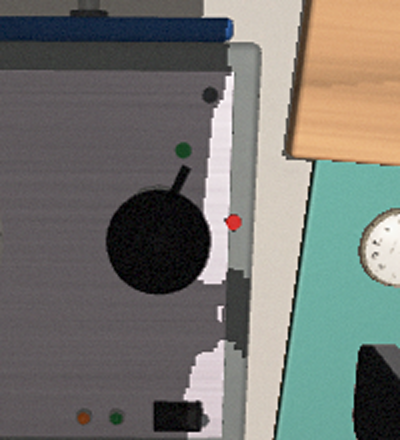

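Run:
```python
from h import *
c=cam("wrist")
b=onz(c,(200+158/2,80+242/2),.138); print(b)
for n,u,v,z in [("green",183,150,.1),("red",234,222,.1),("ptr",187,167,.1),("ptr",187,167,.11),("ptr",187,167,.12)]:
    p=onz(c,(200+u/2,80+v/2),z)-b; print(n,z,np.degrees(np.arctan2(p[1],p[0])),np.hypot(*p[:2]))
```

```text
[0.66641435 0.11059514 0.138     ]
green 0.1 165.82333051331824 0.034053651041557345
red 0.1 94.20077154689793 0.034673454096001234
ptr 0.1 157.1170508412598 0.027865490790688043
ptr 0.11 159.2337837998168 0.028901982124687847
ptr 0.12 161.2014788797142 0.029975162480011218
```

Request:
{"method": "jog_arm", "body": {"increments": [[[0,0,0.108,0,0,0,0],[0,0,0.108,0,0,0,0],[0,0,0.108,0,0,0,0],[0,0,0.108,0,0,0,0],[0,0,0.108,0,0,0,0],[0,0,0,0,0,0,255],[0,0,0,0,0,0,255],[0,0,0,0,0,0,255],[0,0,0,0,0,0,255],[0,0,0,0,0,0,255],[0,0,0,0,0,-0.03,255],[0,0,0,0,0,-0.03,255],[0,0,0,0,0,-0.02,255],[0,0,0,0,0,0,255],[0,0,0,0,0,0,255]]]}}

```text
clock: 11.15
tcp_pos: [0.6684, 0.1104, 0.1157]
orientation: [0.002, -0.167, 0.986, 0.0]
wrist_force: [-0.7, 1.1, 6.1]
finger_gap: 0.0396
grip_force: 61.4
```

Run:
```python
from h import *
s=env.get_state(); print(np.round(s["ft_torque"],2),s["orientation"])
```

```text
[0.35 0.29 0.16] [ 1.90011338e-03 -1.66515542e-01  9.86036978e-01  2.06583249e-04]
```

Request:
{"method": "jog_arm", "body": {"increments": [[[0,0,0,0,0,0,0],[0,0,0,0,0,0,0],[0,0,0,0,0,0,0],[0,0,0,0,0,0,0],[0,0,-0.15,0,0,0,0],[0,0,-0.15,0,0,0,0],[0,0,-0.15,0,0,0,0],[0,0,0,0,0,0.0447,0],[0,0,0,0,0,0.0447,0],[0,0,0,0,0,0.0447,0],[0,0,0,0,0,0.0447,0],[0,0,0,0,0,0.0447,0],[0,0,0,0,0,0.0447,0],[0,0,0,0,0,0.0447,0],[0,0,0,0,0,0.0447,0],[0,0,0,0,0,0.0447,0],[0,0,0,0,0,0.0447,0],[0,0,0,0,0,0.0447,0],[0,0,0,0,0,0.0447,0],[0,0,0,0,0,0.0447,0]]]}}

```text
clock: 13.15
tcp_pos: [0.6673, 0.1097, 0.2255]
orientation: [-0.0, 0.681, 0.732, -0.0]
wrist_force: [0.8, -0.0, -0.3]
finger_gap: 0.0856
grip_force: 0.0
```

Request:
{"method": "jog_arm", "body": {"increments": [[[-0.0617,-0.1016,0,0,0,0,177],[-0.0617,-0.1016,0,0,0,0,177],[-0.0617,-0.1016,0,0,0,0,177],[-0.0617,-0.1016,0,0,0,0,177],[-0.0617,-0.1016,0,0,0,0,177],[0,0,0,0,0,0,177],[0,0,0,0,0,0,177]]]}}

```text
clock: 13.85
tcp_pos: [0.5469, 0.0226, 0.2262]
orientation: [0.0, 0.679, 0.734, 0.0]
wrist_force: [0.2, -0.1, 0.1]
finger_gap: 0.0262
grip_force: 0.0
```

Run:
```python
from h import *
s=env.get_state(); print(s["tcp_pos"], s["orientation"],s["finger_gap"])
c=cam("wrist"); save(c,"w3",None,1)
for t,z in [("ball_centre",.138),("tray_handle",.066)]:
    for d in spotter.landmark_of(t,"wrist")[:3]:
        print(t,round(d["conf"],2),np.round(d["uv"],1),np.round(onz(c,d["uv"],z),4))
```

```text
[0.54685996 0.02258087 0.22622597] [3.40432612e-04 6.79091028e-01 7.34053849e-01 4.54582692e-04] 0.026181596717519583
ball_centre 0.82 [467.6  97.9] [0.6666 0.1095 0.138 ]
tray_handle 0.87 [279.6 187.1] [0.5472 0.0235 0.066 ]
```

View pics/w3.png

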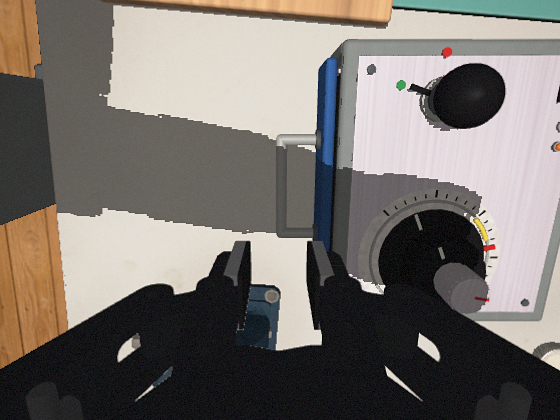

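The bar at (281,135-235) is centred between the fingers. The clamp pointer (413,88) now aims at the green dot (401,85). Next: descend, grip and pull.

Request:
{"method": "jog_arm", "body": {"increments": [[[0,0,0.116,0,0,0,177],[0,0,0.116,0,0,0,177],[0,0,0.116,0,0,0,177],[0,0,0.116,0,0,0,177],[0,0,0.116,0,0,0,177],[0,0,0.116,0,0,0,177],[0,0,0,0,0,0,177],[0,0,0,0,0,0,255],[0,0,0,0,0,0,255],[0,0,0,0,0,0,255]]], "force": 60}}

```text
clock: 15.0
tcp_pos: [0.5478, 0.0233, 0.0523]
orientation: [0.0, 0.679, 0.735, 0.001]
wrist_force: [2.9, 1.4, -9.8]
finger_gap: 0.0077
grip_force: 58.4
```

Request:
{"method": "jog_arm", "body": {"increments": [[[0,-0.05,0,0,0,0,255],[0,-0.05,0,0,0,0,255],[0,-0.05,0,0,0,0,255],[0,-0.05,0,0,0,0,255],[0,-0.05,0,0,0,0,255],[0,-0.05,0,0,0,0,255],[0,-0.05,0,0,0,0,255],[0,-0.05,0,0,0,0,255],[0,-0.04,0,0,0,0,255],[0,-0.04,0,0,0,0,255],[0,0,0,0,0,0,255],[0,0,0,0,0,0,255]]]}}

```text
clock: 16.2
tcp_pos: [0.4277, 0.0141, 0.0523]
orientation: [0.0, 0.679, 0.735, 0.001]
wrist_force: [3.9, 4.8, -11.8]
finger_gap: 0.0077
grip_force: 61.0
```

Request:
{"method": "jog_arm", "body": {"increments": [[[0,-0.01,0,0,0,0,255],[0,-0.01,0,0,0,0,255],[0,0,0,0,0,0,255],[0,0,0,0,0,0,255],[0,0,0,0,0,0,255]]]}}

```text
clock: 16.7
tcp_pos: [0.4277, 0.0141, 0.0525]
orientation: [0.003, 0.678, 0.735, 0.005]
wrist_force: [17.0, 7.3, -27.3]
finger_gap: 0.0079
grip_force: 59.3
```

Request:
{"method": "jog_arm", "body": {"increments": [[[0,0.018,0,0,0,0,255],[0,0,0,0,0,0,177],[0,0,0,0,0,0,177],[0,0,0,0,0,0,177],[0,0,-0.06,0,0,0,177],[0,0,-0.15,0,0,0,177],[0,0,-0.15,0,0,0,177],[0,0,-0.15,0,0,0,177],[0,0,-0.15,0,0,0,177],[0,0,-0.15,0,0,0,177],[0,0,-0.15,0,0,0,177],[0,0,-0.15,0,0,0,177]]]}}

```text
clock: 17.9
tcp_pos: [0.4261, 0.0131, 0.3316]
orientation: [0.001, 0.679, 0.734, 0.0]
wrist_force: [0.3, -0.6, 0.7]
finger_gap: 0.0259
grip_force: 0.0
```

Request:
{"method": "jog_arm", "body": {"increments": [[[0.138,0.007,0,0,0,0,0],[0.138,0.007,0,0,0,0,0],[0.138,0.007,0,0,0,0,0],[0.138,0.007,0,0,0,0,0],[0.138,0.007,0,0,0,0,0],[0.138,0.007,0,0,0,0,0],[0.138,0.007,0,0,0,0,0],[0.138,0.007,0,0,0,0,0],[0,0,0,0,0,-0.0474,0],[0,0,0,0,0,-0.0474,0],[0,0,0,0,0,-0.0474,0],[0,0,0,0,0,-0.0474,0],[0,0,0,0,0,-0.0474,0],[0,0,0,0,0,-0.0474,0],[0,0,0,0,0,-0.0474,0],[0,0,0,0,0,-0.0474,0],[0,0,0,0,0,-0.0474,0],[0,0,0,0,0,-0.0474,0]]]}}

```text
clock: 19.7
tcp_pos: [0.4188, 0.2892, 0.3299]
orientation: [0.0, -0.001, 1.0, -0.0]
wrist_force: [0.1, 0.6, -0.6]
finger_gap: 0.0856
grip_force: 0.0
```

Run:
```python
from h import *
s=env.get_state(); print(s["tcp_pos"], s["orientation"],s["finger_gap"])
c=cam("wrist"); save(c,"w4",None,1.4)
for t,z in [("carrier_black_1",.02),("carrier_gold_1",.02),("tray_floor",.04)]:
    for d in spotter.landmark_of(t,"wrist")[:3]:
        print(t,round(d["conf"],2),np.round(d["uv"],1),np.round(onz(c,d["uv"],z),4))
```

```text
[0.41879063 0.28917336 0.3298939 ] [ 4.53953106e-04 -1.42204815e-03  9.99998884e-01 -6.09299290e-05] 0.08558304548935589
carrier_black_1 0.68 [264.3 155.1] [0.4047 0.2703 0.02  ]
carrier_gold_1 0.86 [260.1 269.3] [0.5766 0.2626 0.02  ]
carrier_gold_1 0.7 [357.5 178.9] [0.4375 0.4007 0.02  ]
```

View pics/w4.png

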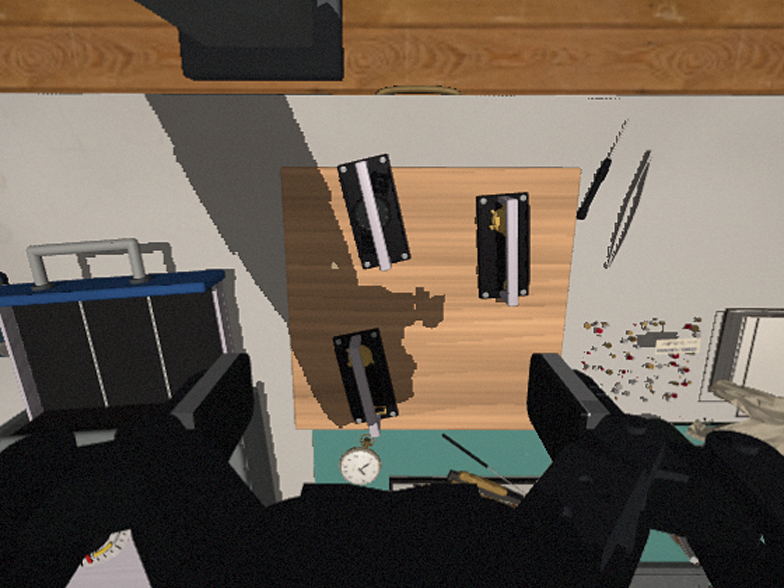

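The tray is fully out with its floor at left, divider lines at (90,350) and (160,345). The bars run: black (361,163)-(384,268), gold A (507,198)-(514,304), gold B (355,337)-(375,433). The black carrier was knocked aside since the first look.

Run:
```python
from h import *
c=cam("wrist")
f=lambda p,z:onz(c,(p[0]/1.4,p[1]/1.4),z)
for n,a,b in [("black",(361,163),(384,268)),("goldA",(507,198),(514,304)),("goldB",(355,337),(375,433))]:
    A,B=f(a,.0615),f(b,.0615); d=B-A
    print(n,(A+B)/2,np.linalg.norm(d),"yaw of x",np.degrees(np.arctan2(d[1],d[0])))
for a,b in [((80,300),(103,405)),((150,297),(168,395))]: print("line",f(a,.04),f(b,.04))
print("front top",f((2,297),.087),f((224,276),.087))
print("handle",f((38,247),.066),f((135,241),.066))
```

```text
black [0.39963737 0.27496017 0.0615    ] 0.09521101735156566 yaw of x 11.53553740291892
goldA [0.43265338 0.39985914 0.0615    ] 0.09880256549269535 yaw of x 7.243825255256454
goldB [0.56581687 0.26492723 0.0615    ] 0.10559121453552062 yaw of x 9.616667733271111
line [ 0.48156898 -0.01475883  0.04      ] [ 0.59640526 -0.0113917   0.04      ]
line [0.47894219 0.05422691 0.04      ] [0.58536802 0.05797353 0.04      ]
front top [ 0.46436963 -0.04885842  0.087     ] [0.44669781 0.14638707 0.087     ]
handle [ 0.42409329 -0.02488126  0.066     ] [0.41916908 0.06242259 0.066     ]
```

Request:
{"method": "jog_arm", "body": {"increments": [[[0.077,-0.057,0.12,0,0,0,0],[0,0,0.16,0,0,-0.032,0],[0,0,0.16,0,0,-0.032,0],[0,0,0.16,0,0,0,0],[0,0,0.16,0,0,0,0],[0,0,0.16,0,0,0,0],[0,0,0.126,0,0,0,0],[0,0,0.11,0,0,0,0],[0,0,0,0,0,0,0],[0,0,0,0,0,0,255],[0,0,0,0,0,0,255],[0,0,0,0,0,0,255],[0,0,0,0,0,0,255],[0,0,0,0,0,0,255],[0,0,0,0,0,0,255],[0,0,0,0,0,0,255],[0,0,-0.16,0,0,0,255],[0,0,-0.16,0,0,0,255],[0,0,-0.16,0,0,0,255],[0,0,0,0,0,0,255]]], "force": 60}}

```text
clock: 21.95
tcp_pos: [0.4026, 0.277, 0.1655]
orientation: [0.004, -0.099, 0.995, 0.002]
wrist_force: [0.4, -0.3, -1.8]
finger_gap: 0.0086
grip_force: 59.3
```

Run:
```python
from h import *
c=cam("wrist");s=env.get_state(); print(s["tcp_pos"], s["orientation"],s["finger_gap"]); save(c,"w5",None,1)
for d in spotter.landmark_of("carrier_black_1","wrist")[:2]: print(d)
```

```text
[0.40134502 0.27633509 0.16273527] [ 2.64043831e-03 -9.89284471e-02  9.95090560e-01  9.83747916e-04] 0.008559535665858965
{'uv': [274.9, 243.1], 'conf': 0.91}
```

View pics/w5.png

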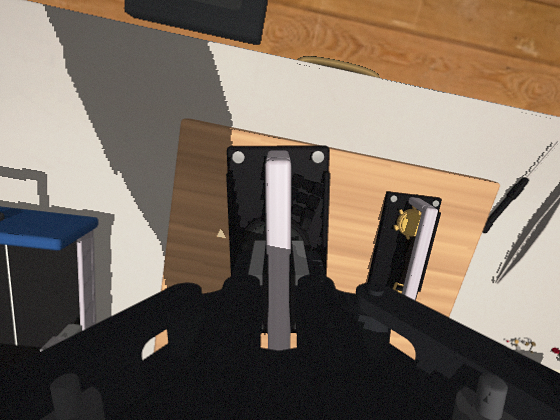

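The carrier is held squarely. Its bar shows from (278,155) to (278,348).

Run:
```python
from h import *
c=cam("wrist"); M=np.array(c["mount"]); s=env.get_state()
c2=dict(c); c2["M"]=M
for v in (155,348): print(onz(c2,(278,v),-.0205))
print(s["tcp_pos"],s["orientation"])
```

```text
[ 0.05215791  0.00035776 -0.0205    ]
[-0.03179494  0.00038157 -0.0205    ]
[0.39894696 0.27517863 0.15938358] [-5.94202839e-04 -9.89015276e-02  9.95097035e-01 -1.60133618e-04]
```

Request:
{"method": "jog_arm", "body": {"increments": [[[0,0,0,0,0,0.0375,255],[-0.0466,-0.1316,0,0,0,0,255],[-0.0466,-0.1316,0,0,0,0,255],[-0.0466,-0.1316,0,0,0,0,255],[-0.0466,-0.1316,0,0,0,0,255],[-0.0466,-0.1316,0,0,0,0,255],[-0.0466,-0.1316,0,0,0,0,255],[-0.0466,-0.1316,0,0,0,0,255],[-0.0466,-0.1316,0,0,0,0,255],[-0.0466,-0.1316,0,0,0,0,255],[-0.0466,-0.1316,0,0,0,0,255],[0,0,0,0,0,0,255],[0,0,0,0,0,0,255],[0,0,0,0,0,0,255]]]}}

```text
clock: 23.5
tcp_pos: [0.5406, -0.0423, 0.1586]
orientation: [-0.002, -0.04, 0.999, 0.001]
wrist_force: [0.5, 0.5, -2.6]
finger_gap: 0.0082
grip_force: 62.1
```

Run:
```python
from h import *
c=cam("wrist");s=env.get_state(); print(s["tcp_pos"], s["orientation"],s["finger_gap"]); save(c,"w6",None,1)
t=cam("top"); 
for n in ("wrist","top"):
  for d in spotter.landmark_of("tray_floor",n)[:2]: print(n,d,onz(c if n=="wrist" else t,d["uv"],.04))
for k in ("carrier_gold_1","carrier_black_1"):
  for d in spotter.landmark_of(k,"top")[:3]: print(k,d,onz(t,d["uv"],.02))
```

```text
[ 0.54086285 -0.04204576  0.1591119 ] [-1.29553488e-03 -4.06465947e-02  9.99172598e-01  5.43644511e-04] 0.008451618776579475
wrist {'uv': [356.1, 205.8], 'conf': 0.88} [0.54038441 0.02288554 0.04      ]
top {'uv': [302.6, 234.2], 'conf': 0.55} [0.53890756 0.01782024 0.04      ]
carrier_gold_1 {'uv': [202.0, 223.5], 'conf': 0.94} [0.57396671 0.27154749 0.02      ]
carrier_gold_1 {'uv': [154.7, 280.7], 'conf': 0.69} [0.43307037 0.39137668 0.02      ]
carrier_gold_1 {'uv': [315.5, 153.2], 'conf': 0.67} [ 0.74798949 -0.02249721  0.02      ]
```

View pics/w6.png

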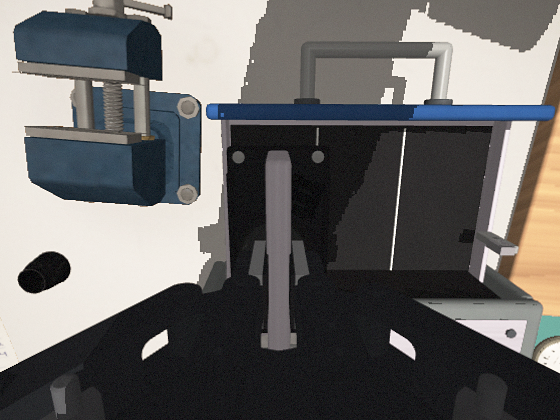

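The carrier hangs over the right lane, clear of the tray front and side rim. Lowering it now.

Request:
{"method": "jog_arm", "body": {"increments": [[[0,0,0.1,0,0,0,255],[0,0,0.1,0,0,0,255],[0,0,0.1,0,0,0,255],[0,0,0.05,0,0,0,255],[0,0,0.03,0,0,0,255],[0,0,0,0,0,0,255],[0,0,0,0,0,0,255],[0,0,0,0,0,0,255]]]}}

```text
clock: 24.6
tcp_pos: [0.5432, -0.0433, 0.0665]
orientation: [0.001, -0.04, 0.999, -0.0]
wrist_force: [-0.3, 0.6, -3.0]
finger_gap: 0.0085
grip_force: 62.1
```

Request:
{"method": "jog_arm", "body": {"increments": [[[0,0,0.012,0,0,0,255],[0,0,0.01,0,0,0,255],[0,0,0,0,0,0,255],[0,0,0,0,0,0,255]]]}}

```text
clock: 25.0
tcp_pos: [0.5426, -0.0433, 0.0602]
orientation: [0.001, -0.04, 0.999, -0.0]
wrist_force: [0.6, -0.5, 0.5]
finger_gap: 0.0085
grip_force: 62.5
```

Request:
{"method": "jog_arm", "body": {"increments": [[[0,0,0,0,0,0,165],[0,0,0,0,0,0,165],[0,0,0,0,0,0,165],[0,0,-0.08,0,0,0,165],[0,0,-0.16,0,0,0,165],[0,0,-0.16,0,0,0,165],[0,0,-0.156,0,0,0,165],[-0.0256,0.153,0,0,0,0,0],[-0.0256,0.153,0,0,0,0,0],[-0.0256,0.153,0,0,0,0,0],[-0.0256,0.153,0,0,0,0,0],[-0.0256,0.153,0,0,0,0,0],[-0.0256,0.153,0,0,0,0,0],[-0.0256,0.153,0,0,0,0,0],[-0.0256,0.153,0,0,0,0,0],[0,0,0,0,0,-0.028,0],[0,0,0,0,0,0,0],[0,0,0,0,0,0,0]]]}}

```text
clock: 26.8
tcp_pos: [0.5684, 0.2658, 0.1986]
orientation: [-0.0, -0.083, 0.997, -0.0]
wrist_force: [-0.4, -0.3, -0.7]
finger_gap: 0.0857
grip_force: 0.0
```

```bash
cat >> h.py <<'E'
def bar(c,z,box=None):
    "bright, colourless elongated blob = bar top; centre and axis in the world"
    p=c["pixels"].astype(int); m=((p.min(2)>95)&(p.max(2)-p.min(2)<28)).astype(np.uint8)
    if box: k=np.zeros_like(m); k[box[1]:box[3],box[0]:box[2]]=1; m&=k
    for k in sorted(cv2.findContours(m,0,1)[0],key=cv2.contourArea)[::-1][:3]:
        (u,v),(w,h),a=cv2.minAreaRect(k); P=cv2.boxPoints(((u,v),(w,h),a))
        e=[(P[0]+P[1])/2,(P[2]+P[3])/2] if np.linalg.norm(P[0]-P[1])<np.linalg.norm(P[1]-P[2]) else [(P[1]+P[2])/2,(P[3]+P[0])/2]
        A,B=[onz(c,q,z) for q in e]
        if A[0]>B[0]: A,B=B,A
        d=B-A; print("bar",np.round(e),np.round((A+B)/2,4),"len",round(np.linalg.norm(d),4),"yaw",round(np.degrees(np.arctan2(d[1],d[0])),1))
E
python3 - <<'E'
from h import *
c=cam("wrist");s=env.get_state(); print(s["tcp_pos"], s["orientation"],s["finger_gap"]); save(c,"w7",None,1)
for d in spotter.landmark_of("carrier_gold_1","wrist")[:2]: print(d,onz(c,d["uv"],.02))
bar(c,.0615,(150,50,420,330))
E
```

```text
[0.56849732 0.26542165 0.19870762] [-1.71699780e-04 -8.29252112e-02  9.96555755e-01 -7.83454317e-05] 0.08526467161882559
{'uv': [274.7, 191.8], 'conf': 0.93} [0.5760426  0.26393343 0.02      ]
{'uv': [448.4, 64.4], 'conf': 0.86} [0.43250405 0.40046897 0.02      ]
bar [[179. 200.]
 [181. 329.]] [0.6532 0.1875 0.0615] len 0.1315 yaw 5.8
bar [[269. 290.]
 [232. 290.]] [0.6648 0.2558 0.0615] len 0.0352 yaw -80.5
bar [[272. 141.]
 [276. 220.]] [0.5579 0.2607 0.0615] len 0.0701 yaw 12.1
```

View pics/w7.png

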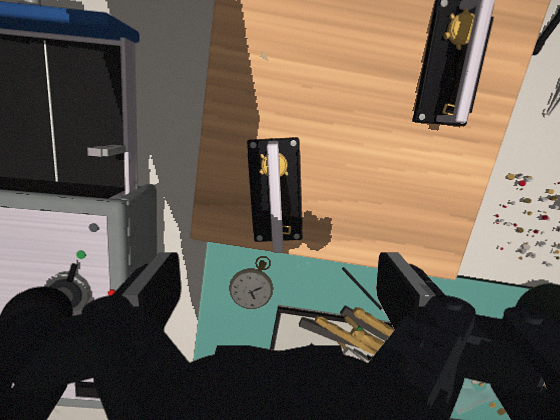

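Run:
```python
from h import *
c=cam("wrist"); A,B=onz(c,(271,141),.0615),onz(c,(277,250),.0615); d=B-A
print((A+B)/2,np.linalg.norm(d),np.degrees(np.arctan2(d[1],d[0])))
pw=onz(c,(250,285),.01); print("pw",pw)
A,B=onz(c,(486,5),.0615),onz(c,(461,122),.0615); d=B-A; print(A,B,np.degrees(np.arctan2(d[1],d[0])))
```

```text
[0.57250153 0.26264286 0.0615    ] 0.09882964433867364 12.402803190819242
pw [0.6890218  0.25375855 0.01      ]
[0.39693906 0.39684791 0.0615    ] [0.48294347 0.40483329 0.0615    ] 5.304614702915289
```

Request:
{"method": "jog_arm", "body": {"increments": [[[-0.013,-0.013,0.12,0,0,-0.016,0],[0,0,0.12,0,0,0,0],[0,0,0.12,0,0,0,0],[0,0,0.12,0,0,0,0],[0,0,0.1,0,0,0,0],[0,0,0.05,0,0,0,0],[0,0,0,0,0,0,0],[0,0,0,0,0,0,255],[0,0,0,0,0,0,255],[0,0,0,0,0,0,255],[0,0,0,0,0,0,255],[0,0,0,0,0,0,255],[0,0,0,0,0,0,255],[0,0,0,0,0,0,255],[0,0,-0.16,0,0,0,255],[0,0,-0.16,0,0,0,255],[0,0,-0.16,0,0,0,255],[0,0,0,0,0,0,255],[0,0,0,0,0,0,255]]]}}

```text
clock: 28.85
tcp_pos: [0.5728, 0.2635, 0.1619]
orientation: [0.001, -0.109, 0.994, 0.0]
wrist_force: [0.2, -0.1, -1.8]
finger_gap: 0.0086
grip_force: 58.9
```

Run:
```python
from h import *
c=cam("wrist");s=env.get_state(); print(s["tcp_pos"], s["orientation"],s["finger_gap"],s["wrist_force"]); save(c,"w8",None,1)
for d in spotter.landmark_of("carrier_gold_1","wrist")[:3]: print(d)
```

```text
[0.57176769 0.26320464 0.16027762] [-6.83562041e-04 -1.09078885e-01  9.94032860e-01 -5.92927177e-05] 0.008559384914274307 [-0.60892768 -0.83284387 -1.26138139]
{'uv': [481.0, 65.7], 'conf': 0.9}
```

Request:
{"method": "jog_arm", "body": {"increments": [[[0,0,0,0,0,0.044,255],[0.0266,-0.1185,0,0,0,0,255],[0.0266,-0.1185,0,0,0,0,255],[0.0266,-0.1185,0,0,0,0,255],[0.0266,-0.1185,0,0,0,0,255],[0.0266,-0.1185,0,0,0,0,255],[0.0266,-0.1185,0,0,0,0,255],[0.0266,-0.1185,0,0,0,0,255],[0.0266,-0.1185,0,0,0,0,255],[0,0,0,0,0,0,255],[0,0,0,0,0,0,255],[0,0,0.1,0,0,0,255],[0,0,0.1,0,0,0,255],[0,0,0.08,0,0,0,255],[0,0,0.06,0,0,0,255],[0,0,0.03,0,0,0,255],[0,0,0.015,0,0,0,255],[0,0,0,0,0,0,255],[0,0,0,0,0,0,255]]]}}

```text
clock: 30.85
tcp_pos: [0.5389, 0.023, 0.0656]
orientation: [0.001, -0.04, 0.999, -0.0]
wrist_force: [-1.1, 0.8, -1.1]
finger_gap: 0.0085
grip_force: 59.0
```

Request:
{"method": "jog_arm", "body": {"increments": [[[0,0,0.012,0,0,0,255],[0,0,0.006,0,0,0,255],[0,0,0,0,0,0,255],[0,0,0,0,0,0,255]]]}}

```text
clock: 31.25
tcp_pos: [0.5387, 0.0227, 0.061]
orientation: [0.0, -0.04, 0.999, -0.0]
wrist_force: [-0.7, -0.0, -0.0]
finger_gap: 0.0086
grip_force: 59.2
```

Request:
{"method": "jog_arm", "body": {"increments": [[[0,0,0,0,0,0,165],[0,0,0,0,0,0,165],[0,0,0,0,0,0,165],[0,0,-0.08,0,0,0,165],[0,0,-0.16,0,0,0,165],[0,0,-0.16,0,0,0,165],[0,0,-0.156,0,0,0,165],[0.0329,0.171,0,0,0,0,0],[0.0329,0.171,0,0,0,0,0],[0.0329,0.171,0,0,0,0,0],[0.0329,0.171,0,0,0,0,0],[0.0329,0.171,0,0,0,0,0],[0.0329,0.171,0,0,0,0,0],[0.0329,0.171,0,0,0,0,0],[0.0329,0.171,0,0,0,0,0],[0.0329,0.171,0,0,0,0,0],[0,0,0,0,0,0,0],[0,0,0,0,0,0,0]]]}}

```text
clock: 33.05
tcp_pos: [0.433, 0.4011, 0.1992]
orientation: [-0.0, -0.041, 0.999, -0.0]
wrist_force: [-0.1, 0.3, -0.1]
finger_gap: 0.0853
grip_force: 0.0
```

Run:
```python
from h import *
c=cam("wrist");s=env.get_state(); print(s["tcp_pos"], s["orientation"],s["finger_gap"]); save(c,"w9",None,1)
for d in spotter.landmark_of("carrier_gold_1","wrist")[:2]: print(d,onz(c,d["uv"],.02))
bar(c,.0615,(200,50,360,300))
```

```text
[0.43341462 0.40018681 0.19925782] [-2.22816184e-04 -4.05018798e-02  9.99179375e-01 -3.52865187e-04] 0.08529443703515045
{'uv': [279.4, 187.1], 'conf': 0.66} [0.43538791 0.40280615 0.02      ]
bar [[200.  81.]
 [359.  81.]] [0.3397 0.3947 0.0615] len 0.128 yaw -85.2
bar [[346. 162.]
 [346. 299.]] [0.4652 0.4664 0.0615] len 0.1318 yaw 7.8
bar [[278. 136.]
 [278. 219.]] [0.4194 0.4005 0.0615] len 0.073 yaw 4.8
```

View pics/w9.png

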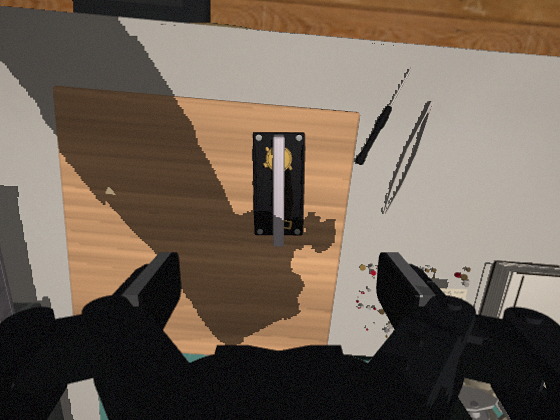

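The bar (278,136)-(278,246) lies straight under the gripper and already aligned with it. Straight down.

Request:
{"method": "jog_arm", "body": {"increments": [[[0,0,0.12,0,0,0,0],[0,0,0.12,0,0,0,0],[0,0,0.12,0,0,0,0],[0,0,0.12,0,0,0,0],[0,0,0.1,0,0,0,0],[0,0,0.052,0,0,0,0],[0,0,0,0,0,0,0],[0,0,0,0,0,0,255],[0,0,0,0,0,0,255],[0,0,0,0,0,0,255],[0,0,0,0,0,0,255],[0,0,0,0,0,0,255],[0,0,0,0,0,0,255],[0,0,0,0,0,0,255],[0,0,-0.16,0,0,0,255],[0,0,-0.16,0,0,0,255],[0,0,-0.16,0,0,0,255],[0,0,0,0,0,0,255],[0,0,0,0,0,0,255],[0,0,0,0,0,0,255]]]}}

```text
clock: 35.15
tcp_pos: [0.4327, 0.3997, 0.1598]
orientation: [-0.001, -0.04, 0.999, -0.001]
wrist_force: [0.5, 0.5, -2.0]
finger_gap: 0.0088
grip_force: 59.0
```

Request:
{"method": "jog_arm", "body": {"increments": [[[-0.0332,-0.1416,0,0,0,0,255],[-0.0332,-0.1416,0,0,0,0,255],[-0.0332,-0.1416,0,0,0,0,255],[-0.0332,-0.1416,0,0,0,0,255],[-0.0332,-0.1416,0,0,0,0,255],[-0.0332,-0.1416,0,0,0,0,255],[-0.0332,-0.1416,0,0,0,0,255],[-0.0332,-0.1416,0,0,0,0,255],[-0.0332,-0.1416,0,0,0,0,255],[0,0,0,0,0,0,255],[0,0,0,0,0,0,255],[0,0,0.1,0,0,0,255],[0,0,0.1,0,0,0,255],[0,0,0.08,0,0,0,255],[0,0,0.06,0,0,0,255],[0,0,0.03,0,0,0,255],[0,0,0.015,0,0,0,255],[0,0,0.01,0,0,0,255],[0,0,0,0,0,0,255],[0,0,0,0,0,0,255]]]}}

```text
clock: 37.15
tcp_pos: [0.5342, 0.089, 0.0635]
orientation: [0.001, -0.04, 0.999, 0.0]
wrist_force: [0.8, -0.0, -1.7]
finger_gap: 0.0084
grip_force: 59.1
```

Request:
{"method": "jog_arm", "body": {"increments": [[[0,0,0.01,0,0,0,255],[0,0,0,0,0,0,255],[0,0,0,0,0,0,255],[0,0,0,0,0,0,165],[0,0,0,0,0,0,165],[0,0,0,0,0,0,165],[0,0,-0.08,0,0,0,165],[0,0,-0.16,0,0,0,165],[0,0,-0.16,0,0,0,165],[0,-0.07,-0.16,0,0,0,165],[0,-0.07,-0.16,0,0,0,165],[0.1,-0.07,-0.16,0,0,0,165],[0.1,-0.07,-0.1,0,0,0,165],[0.1,0,0,0,0,0,165],[0.1,0,0,0,0,0,165],[0,0,0,0,0,0,165],[0,0,0,0,0,0,165],[0,0,0,0,0,0,165]]]}}

```text
clock: 38.95
tcp_pos: [0.4404, 0.0111, 0.3049]
orientation: [0.0, -0.04, 0.999, 0.0]
wrist_force: [-0.4, -0.6, -0.1]
finger_gap: 0.0302
grip_force: 0.0
```

Run:
```python
from h import *
c=cam("wrist");s=env.get_state(); print(s["tcp_pos"], s["orientation"],s["finger_gap"]); save(c,"w10",None,1)
for t,z in [("carrier_gold_1",.04),("carrier_black_1",.04),("tray_floor",.04),("tray_handle",.066)]:
  for d in spotter.landmark_of(t,"wrist")[:3]: print(t,round(d["conf"],2),d["uv"],onz(c,d["uv"],z))
```

```text
[0.44046771 0.01116145 0.30474381] [-5.58777439e-05 -4.02753692e-02  9.99188614e-01  7.01529633e-05] 0.03027398186836013
carrier_gold_1 0.82 [283.9, 245.6] [0.5402647  0.02722963 0.04      ]
carrier_gold_1 0.65 [327.7, 246.0] [0.53611446 0.08554422 0.04      ]
carrier_black_1 0.79 [229.8, 244.0] [ 0.54379475 -0.04480254  0.04      ]
tray_handle 0.93 [278.4, 162.0] [0.42604101 0.01057316 0.066     ]
tray_handle 0.68 [91.4, 282.7] [ 0.60055135 -0.21668022  0.066     ]
```

View pics/w10.png

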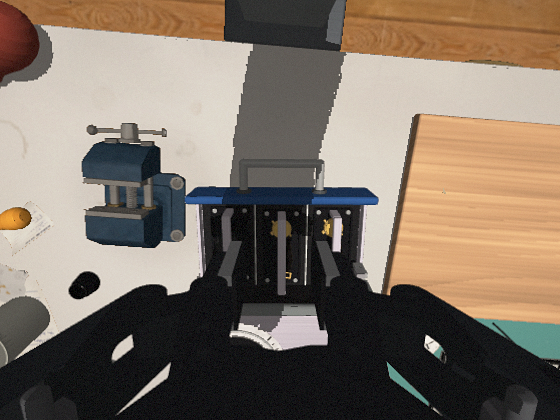

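All three carriers lie flat in their lanes: bars at (228,235), (282,250) and (335,235). Next I push the tray home with the closed fingers.

Request:
{"method": "jog_arm", "body": {"increments": [[[0.095,0.008,0,0,0,0,255],[0.095,0.008,0,0,0,0,255],[0,0,0.147,0,0,0,255],[0,0,0.147,0,0,0,255],[0,0,0.147,0,0,0,255],[0,0,0.147,0,0,0,255],[0,0,0.147,0,0,0,255],[0,0,0.147,0,0,0,255],[0,0,0.147,0,0,0,255],[0,0,0,0,0,0,255],[0,0,0,0,0,0,255]]]}}

```text
clock: 40.3
tcp_pos: [0.3918, 0.0115, 0.0479]
orientation: [-0.001, -0.04, 0.999, 0.0]
wrist_force: [1.4, 0.6, 0.1]
finger_gap: 0.0001
grip_force: 0.0
```

Request:
{"method": "jog_arm", "body": {"increments": [[[-0.03,0,0,0,0,0,255],[-0.03,0,0,0,0,0,255],[-0.03,0,0,0,0,0,255],[-0.03,0,0,0,0,0,255],[-0.03,0,0,0,0,0,255],[-0.03,0,0,0,0,0,255],[-0.03,0,0,0,0,0,255],[-0.03,0,0,0,0,0,255],[-0.03,0,0,0,0,0,255],[-0.03,0,0,0,0,0,255],[-0.03,0,0,0,0,0,255],[-0.03,0,0,0,0,0,255],[-0.03,0,0,0,0,0,255],[-0.03,0,0,0,0,0,255],[-0.03,0,0,0,0,0,255],[-0.03,0,0,0,0,0,255],[-0.03,0,0,0,0,0,255],[-0.02,0,0,0,0,0,255],[0,0,0,0,0,0,255],[0,0,0,0,0,0,255]]]}}

```text
clock: 42.3
tcp_pos: [0.5252, 0.0223, 0.048]
orientation: [0.001, -0.04, 0.999, 0.0]
wrist_force: [0.3, 0.3, -0.6]
finger_gap: 0.0003
grip_force: 0.0
```

Request:
{"method": "jog_arm", "body": {"increments": [[[-0.014,0,0,0,0,0,255],[-0.014,0,0,0,0,0,255],[0,0,0,0,0,0,255],[0,0,0,0,0,0,255]]]}}

```text
clock: 42.7
tcp_pos: [0.5314, 0.0227, 0.0478]
orientation: [0.0, -0.04, 0.999, 0.0]
wrist_force: [-0.8, 1.0, 0.5]
finger_gap: -0.0001
grip_force: 0.5
```

Request:
{"method": "jog_arm", "body": {"increments": [[[-0.014,0,0,0,0,0,255],[-0.014,0,0,0,0,0,255],[0,0,0,0,0,0,255],[0,0,0,0,0,0,255]]]}}

```text
clock: 43.1
tcp_pos: [0.5336, 0.023, 0.0471]
orientation: [-0.004, -0.04, 0.999, -0.0]
wrist_force: [-13.4, -2.4, 7.8]
finger_gap: -0.0001
grip_force: 6.5
```

Run:
```python
from h import *
s=env.get_state(); print(s["wrist_force"],s["tcp_pos"])
for n in ("top","scene","wrist"):
  c=cam(n); save(c,"c_"+n)
  for d in spotter.landmark_of("tray_handle",n)[:2]: print(n,round(d["conf"],2),d["uv"],onz(c,d["uv"],.066))
```

```text
[-13.37547735  -2.41168406   7.77840333] [0.53361988 0.02299381 0.04707234]
scene 0.59 [305.5, 231.3] [0.52083769 0.03852009 0.066     ]
scene 0.16 [280.6, 202.1] [ 0.73777048 -0.03420527  0.066     ]
```

Request:
{"method": "jog_arm", "body": {"increments": [[[0.06,0,0,0,0,0,255],[0,0,-0.16,0,0,0,255],[0,0,-0.16,0,0,0,255],[0,0,-0.16,0,0,0,255],[0,0,-0.16,0,0,0,255],[0,0,-0.16,0,0,0,0],[-0.124,0.0612,0,0,0,0,0],[-0.124,0.0612,0,0,0,0,0],[-0.124,0.0612,0,0,0,0,0],[-0.124,0.0612,0,0,0,0,0],[-0.124,0.0612,0,0,0,0,0],[0,0,0,0,0,0,0],[0,0,0,0,0,0,0],[0,0,0,0,0,0,0]]]}}

```text
clock: 44.8
tcp_pos: [0.6713, 0.1102, 0.248]
orientation: [0.0, -0.04, 0.999, -0.0]
wrist_force: [-0.6, 0.1, -0.5]
finger_gap: 0.0856
grip_force: 0.0
```

Run:
```python
from h import *
s=env.get_state(); print(s["tcp_pos"],s["orientation"])
c=cam("wrist"); save(c,"d0",None,1.4)
for t,z in [("ball_centre",.138),("tray_handle",.066)]:
  for d in spotter.landmark_of(t,"wrist")[:2]: print(t,round(d["conf"],2),d["uv"],onz(c,d["uv"],z))
```

```text
[0.67125355 0.11016638 0.24795545] [ 5.47741147e-05 -4.00006570e-02  9.99199651e-01 -4.90403711e-05]
ball_centre 0.62 [276.5, 199.5] [0.66926297 0.10899681 0.138     ]
ball_centre 0.38 [144.4, 240.8] [0.71293112 0.00346785 0.138     ]
tray_handle 0.61 [194.3, 42.2] [0.54702011 0.02428616 0.066     ]
tray_handle 0.6 [146.4, 238.7] [ 0.74108124 -0.02338858  0.066     ]
```

Request:
{"method": "jog_arm", "body": {"increments": [[[0.014,0,0.1,0,0,0,0],[0,0,0.109,0,0,0,0],[0,0,0.109,0,0,0,0],[0,0,0.109,0,0,0,0],[0,0,0.109,0,0,0,0],[0,0,0,0,0,0,0],[0,0,0,0,0,0,255],[0,0,0,0,0,0,255],[0,0,0,0,0,0,255],[0,0,0,0,0,0,255],[0,0,0,0,0,0,255]]], "force": 60}}

```text
clock: 46.05
tcp_pos: [0.6694, 0.1101, 0.1164]
orientation: [0.002, -0.04, 0.999, -0.0]
wrist_force: [-0.6, -1.0, 4.8]
finger_gap: 0.0398
grip_force: 59.6
```

Request:
{"method": "jog_arm", "body": {"increments": [[[0,0,0,0,0,0.034,255],[0,0,0,0,0,0.034,255],[0,0,0,0,0,0.034,255],[0,0,0,0,0,0.034,255],[0,0,0,0,0,0.034,255],[0,0,0,0,0,0.034,255],[0,0,0,0,0,0.034,255],[0,0,0,0,0,0.034,255],[0,0,0,0,0,0.034,255],[0,0,0,0,0,0.034,255],[0,0,0,0,0,0.034,255],[0,0,0,0,0,0.025,255],[0,0,0,0,0,0.02,255],[0,0,0,0,0,0.015,255],[0,0,0,0,0,0,255],[0,0,0,0,0,0,255]]]}}

```text
clock: 47.65
tcp_pos: [0.6678, 0.1083, 0.1162]
orientation: [0.001, 0.599, 0.801, -0.001]
wrist_force: [-5.6, -7.2, 6.2]
finger_gap: 0.0395
grip_force: 60.4
```

Run:
```python
from h import *
s=env.get_state(); print(s["tcp_pos"],s["orientation"],s["ft_torque"],s["grip_force"])
```

```text
[0.66775203 0.10828561 0.11624768] [ 0.00130783  0.59916049  0.80062703 -0.00116037] [-1.20037267  1.14646119 -0.17737745] 60.41689217090607
```

Request:
{"method": "jog_arm", "body": {"increments": [[[0,0,0,0,0,0,0],[0,0,0,0,0,0,0],[0,0,0,0,0,0,0],[0,0,0,0,0,0,0],[0,0,-0.134,0,0,0,0],[0,0,-0.134,0,0,0,0],[0,0,-0.134,0,0,0,0],[0,0,-0.134,0,0,0,0],[0,0,0,0,0,-0.0434,0],[0,0,0,0,0,-0.0434,0],[0,0,0,0,0,-0.0434,0],[0,0,0,0,0,-0.0434,0],[0,0,0,0,0,-0.0434,0],[0,0,0,0,0,-0.0434,0],[0,0,0,0,0,-0.0434,0],[0,0,0,0,0,-0.0434,0],[0,0,0,0,0,-0.0434,0],[0,0,0,0,0,-0.0434,0]]]}}

```text
clock: 49.45
tcp_pos: [0.6681, 0.1105, 0.2476]
orientation: [-0.0, -0.043, 0.999, 0.0]
wrist_force: [-0.3, -0.4, -0.5]
finger_gap: 0.0852
grip_force: 0.0
```

Request:
{"method": "jog_arm", "body": {"increments": [[[0.04,-0.13,-0.08,0,0,0,0],[0.04,-0.13,0,0,0,0,0],[0,0,0,0,0,0,0],[0,0,0,0,0,0,0]]]}}

```text
clock: 49.85
tcp_pos: [0.6534, 0.0434, 0.2679]
orientation: [0.0, -0.039, 0.999, 0.0]
wrist_force: [0.9, 0.0, 0.4]
finger_gap: 0.0852
grip_force: 0.0
```

Run:
```python
from h import *
s=env.get_state(); print(s["tcp_pos"],s["orientation"])
c=cam("wrist"); save(c,"d1",(130,70,430,300),2.6)
for t,z in [("ball_centre",.138),("pointer_tip",.107),("red_mark",.107),("fine_grip",.16),("coarse_grip",.129)]:
  for d in spotter.landmark_of(t,"wrist")[:2]: print(t,round(d["conf"],2),d["uv"],onz(c,d["uv"],z))
```

```text
[0.65338357 0.04340595 0.26787188] [ 1.22377012e-04 -3.94768733e-02  9.99220442e-01  2.64252071e-04]
ball_centre 0.8 [351.5, 217.8] [0.66768005 0.10905121 0.138     ]
pointer_tip 0.85 [247.3, 194.0] [0.66112514 0.01496797 0.107     ]
red_mark 0.6 [219.0, 255.7] [ 0.72676013 -0.00978382  0.107     ]
fine_grip 0.93 [195.9, 231.8] [ 0.68295061 -0.02069515  0.16      ]
coarse_grip 0.9 [203.5, 219.9] [ 0.68285455 -0.02135871  0.129     ]
```

View pics/d1.png

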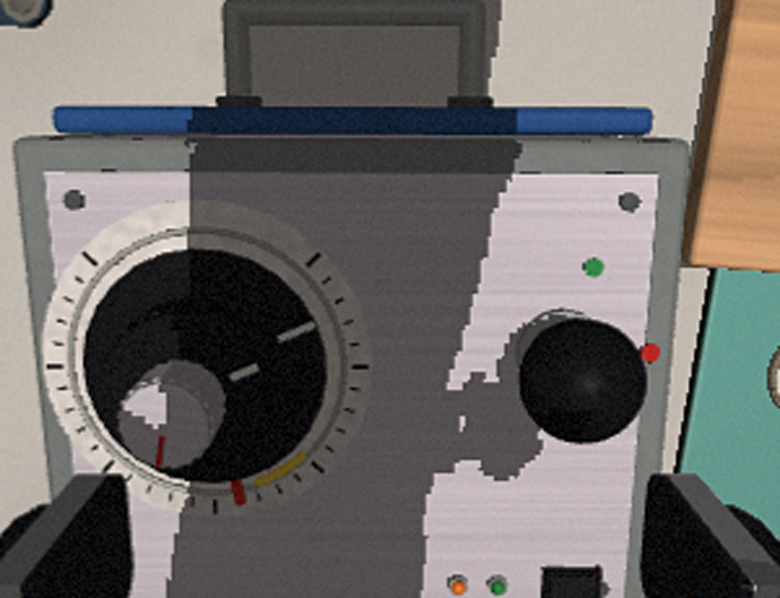

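The handle is home. The pointer tip is at (313,325), the red mark at (238,492) and the yellow arc at (257-303,470). The ball hides the clamp pointer, so I check it from straight above with pixel analysis.

Request:
{"method": "jog_arm", "body": {"increments": [[[-0.04,0.13,0.08,0,0,0,0],[-0.04,0.13,0,0,0,0,0],[0,0,0,0,0,0,0],[0,0,0,0,0,0,0],[0,0,0,0,0,0,0]]]}}

```text
clock: 50.65
tcp_pos: [0.6681, 0.1101, 0.2479]
orientation: [0.0, -0.04, 0.999, -0.0]
wrist_force: [0.2, 0.3, -0.2]
finger_gap: 0.0853
grip_force: 0.0
```

Run:
```python
from h import *
s=env.get_state(); print(s["tcp_pos"],s["orientation"])
c=cam("wrist"); save(c,"d2",None,1)
b=np.array([.667,.1102])
g=cv2.cvtColor(c["pixels"],cv2.COLOR_RGB2GRAY)
for z in (.105,.115):
  for r in (.026,.028):
    row=[]
    for a in range(60,190,6):
        p=[b[0]+r*np.cos(np.radians(a)),b[1]+r*np.sin(np.radians(a)),z]; u=proj(c,p)[0]
        row.append(int(g[int(round(u[1])),int(round(u[0]))]))
    print(z,r,row)
p=c["pixels"].astype(int); m=(p[:,:,0]>150)&(p[:,:,1]<70); m[:150]=0; m[250:]=0; ys,xs=np.nonzero(m[:,280:360]); print("red dot px",xs.mean()+280,ys.mean())
u=onz(c,(xs.mean()+280,ys.mean()),.1)[:2]-b; print(np.degrees(np.arctan2(u[1],u[0])),np.hypot(*u))
```

```text
[0.66806237 0.11007373 0.24794116] [ 8.38633272e-05 -4.02588387e-02  9.99189271e-01 -1.42454293e-04]
0.105 0.026 [4, 22, 223, 219, 219, 223, 25, 88, 215, 211, 219, 222, 216, 84, 92, 89, 93, 87, 88, 91, 89, 89]
0.105 0.028 [173, 217, 214, 216, 220, 220, 24, 108, 216, 210, 219, 212, 220, 89, 90, 91, 87, 86, 89, 88, 88, 88]
0.115 0.026 [103, 217, 216, 213, 215, 217, 40, 26, 227, 212, 214, 217, 225, 82, 90, 88, 87, 96, 83, 85, 83, 83]
0.115 0.028 [210, 208, 215, 211, 217, 217, 85, 76, 225, 216, 217, 221, 215, 119, 88, 89, 91, 83, 88, 89, 89, 89]
red dot px 316.0 190.0
95.11743699469717 0.034446943410797445
```

Run:
```python
from h import *
c=cam("wrist")
def an(c,g,tcp,q,b):
    T=np.eye(4); T[:3,:3]=rot(q).as_matrix(); T[:3,3]=tcp; c=dict(c); c["M"]=T@np.array(c["mount"])
    for z in (.105,.11,.115):
        for r in (.025,.027,.029):
            A=np.arange(75,125,1.); v=[]
            for a in A:
                u=proj(c,[b[0]+r*np.cos(np.radians(a)),b[1]+r*np.sin(np.radians(a)),z])[0]
                v.append(float(cv2.getRectSubPix(g,(1,1),(float(u[0]),float(u[1])))[0,0]))
            w=np.clip(150-np.array(v),0,None); print(z,r,round((A*w).sum()/max(w.sum(),1),1),int(w.sum()),end=" | ")
        print()
s=env.get_state()
an(c,cv2.cvtColor(c["pixels"],cv2.COLOR_RGB2GRAY),s["tcp_pos"],s["orientation"],[.667,.1102])
im=cv2.resize(cv2.imread("pics/w1.png"),(560,420)); g=im[:,:,2].copy()  # red channel: dot shows bright
an(c,g,[.6633,.115,.2508],[0,-.0005,1,0],[.667,.1102])
```

```text
0.105 0.025 95.6 1548 | 0.105 0.027 96.0 1196 | 0.105 0.029 97.5 214 | 
0.11 0.025 99.3 1407 | 0.11 0.027 98.5 1083 | 0.11 0.029 101.5 130 | 
0.115 0.025 101.9 1364 | 0.115 0.027 100.9 957 | 0.115 0.029 104.0 153 | 
0.105 0.025 103.2 1723 | 0.105 0.027 97.4 1161 | 0.105 0.029 0.0 0 | 
0.11 0.025 104.6 1607 | 0.11 0.027 98.6 1047 | 0.11 0.029 0.0 0 | 
0.115 0.025 106.1 1502 | 0.115 0.027 100.5 1002 | 0.115 0.029 0.0 0 |
```

Request:
{"method": "jog_arm", "body": {"increments": [[[-0.0045,-0.132,0,0,0,0,0],[-0.0045,-0.132,0,0,0,0,0],[-0.0045,-0.132,0,0,0,0,0],[-0.0045,-0.132,0,0,0,0,0],[0,0,0,0,0,0,0],[0,0,0,0,0,0,0],[0,0,0,0,0,0,0]]]}}

```text
clock: 51.45
tcp_pos: [0.683, -0.0207, 0.248]
orientation: [0.0, -0.04, 0.999, 0.0]
wrist_force: [-0.2, 0.1, -0.0]
finger_gap: 0.085
grip_force: 0.0
```

```bash
cat >> h.py <<'E'
def dial(c,ax=(.683,-.021),z=.107):
    "angles (deg, world) of red mark, yellow arc, white pointer about the axis"
    p=c["pixels"].astype(int); r,g,b=p[...,0],p[...,1],p[...,2]
    vv,uu=np.mgrid[0:420,0:560]
    def st(m,lo,hi,n):
        us=np.argwhere(m)
        if len(us)==0: return print(n,None)
        P=np.array([onz(c,(u,v),z)[:2] for v,u in us])-ax; R_=np.hypot(*P.T); k=(R_>lo)&(R_<hi)
        if k.sum()<2: return print(n,"none")
        a=np.degrees(np.arctan2(P[k,1],P[k,0])); print(n,int(k.sum()),"ang mean",round(a.mean(),1),"min",round(a.min(),1),"max",round(a.max(),1),"r",round(R_[k].mean(),4))
    st((r>1.8*g)&(r>1.8*b)&(r>60),.036,.06,"red")
    st((r>1.5*b)&(g>1.25*b)&(r>70)&(r<1.5*g),.036,.06,"yellow")
    win=cv2.morphologyEx(p.min(2).astype(np.uint8),cv2.MORPH_TOPHAT,np.ones((9,9),np.uint8))
    st((win>35)&(p.max(2)-p.min(2)<40),.031,.038,"white?")
E
python3 - <<'E'
from h import *
c=cam("wrist");s=env.get_state(); print(s["tcp_pos"],s["orientation"]); save(c,"d3",None,1)
for t,z in [("pointer_tip",.107),("red_mark",.107),("fine_grip",.16),("coarse_grip",.129)]:
  for d in spotter.landmark_of(t,"wrist")[:2]:
    p=onz(c,d["uv"],z); print(t,round(d["conf"],2),d["uv"],p,np.degrees(np.arctan2(p[1]+.021,p[0]-.683)))
dial(c)
im=cv2.imread("pics/d1.png")
f=lambda u,v,z:onz(dict(c,M=M),(130+u/2.6,70+v/2.6),z)
T=np.eye(4);T[:3,:3]=rot([0,-.0395,.9992,0]).as_matrix();T[:3,3]=[.6534,.0434,.2679];M=T@np.array(c["mount"])
for n,u,v in [("tip",315,324),("ptr in",278,342),("red",238,492),("y1",305,458),("y2",257,482)]:
    p=f(u,v,.107); print(n,p,np.degrees(np.arctan2(p[1]+.021,p[0]-.683)),np.hypot(p[1]+.021,p[0]-.683))
E
```

```text
[ 0.68298802 -0.02026181  0.24804134] [ 9.81876845e-05 -4.04676611e-02  9.99180833e-01  1.47123971e-04]
pointer_tip 0.74 [319.2, 172.4] [0.66148349 0.01392183 0.107     ] 121.6386132018249
red_mark 0.6 [285.2, 240.0] [ 0.72669538 -0.01028806  0.107     ] 13.774428771576238
fine_grip 0.92 [274.2, 207.1] [ 0.68127222 -0.02341094  0.16      ] -125.62690552179956
coarse_grip 0.75 [275.0, 195.0] [ 0.6795765  -0.02323305  0.129     ] -146.88473192356594
red 44 ang mean 15.1 min 12.8 max 17.3 r 0.0489
yellow 114 ang mean 37.7 min 23.6 max 51.9 r 0.0472
white? 61 ang mean 56.9 min -16.2 max 122.3 r 0.0335
tip [0.6614274  0.01856548 0.107     ] 118.60089442866692 0.04506444504783559
ptr in [0.66931191 0.00537692 0.107     ] 117.42669531644485 0.029717092912392367
red [ 0.73039639 -0.0072095   0.107     ] 16.222932063275607 0.04936188756501975
y1 [0.71428141 0.01781719 0.107     ] 51.135873334573745 0.04985279270386246
y2 [ 7.25642039e-01 -6.32172563e-05  1.07000000e-01] 26.15054180437702 0.047504656554193433
```

Request:
{"method": "jog_arm", "body": {"increments": [[[0.004,-0.004,0.116,0,0,0,0],[0,0,0.11,0,0,0,0],[0,0,0.11,0,0,0,0],[0,0,0.11,0,0,0,0],[0,0,0.11,0,0,0,0],[0,0,0,0,0,0,0],[0,0,0,0,0,0,255],[0,0,0,0,0,0,255],[0,0,0,0,0,0,255],[0,0,0,0,0,0,255],[0,0,0,0,0,0,255]]], "force": 40}}

```text
clock: 52.8
tcp_pos: [0.6835, -0.0221, 0.1112]
orientation: [0.002, -0.04, 0.999, -0.0]
wrist_force: [-0.9, 0.8, 6.5]
finger_gap: 0.0565
grip_force: 43.5
```

Request:
{"method": "jog_arm", "body": {"increments": [[[0,0,0,0,0,0.033,255],[0,0,0,0,0,0.033,255],[0,0,0,0,0,0.033,255],[0,0,0,0,0,0.033,255],[0,0,0,0,0,0.033,255],[0,0,0,0,0,0.033,255],[0,0,0,0,0,0.033,255],[0,0,0,0,0,0.033,255],[0,0,0,0,0,0.033,255],[0,0,0,0,0,0.033,255],[0,0,0,0,0,0.033,255],[0,0,0,0,0,0.033,255],[0,0,0,0,0,0.033,255],[0,0,0,0,0,0.031,255],[0,0,0,0,0,0,255],[0,0,0,0,0,0,255],[0,0,0,0,0,0,255]]]}}

```text
clock: 54.5
tcp_pos: [0.6834, -0.0224, 0.1112]
orientation: [0.002, 0.631, 0.776, 0.001]
wrist_force: [-0.7, -0.9, 6.4]
finger_gap: 0.0567
grip_force: 43.8
```

Run:
```python
from h import *
s=env.get_state(); print(s["tcp_pos"],s["orientation"],s["ft_torque"],s["wrist_force"],s["finger_gap"])
c=cam("wrist"); save(c,"d4",None,1); dial(c,(.682,-.0215))
for t,z in [("pointer_tip",.107),("red_mark",.107)]:
  for d in spotter.landmark_of(t,"wrist")[:2]:
    p=onz(c,d["uv"],z); print(t,round(d["conf"],2),d["uv"],p,np.degrees(np.arctan2(p[1]+.0215,p[0]-.682)))
```

```text
[ 0.6833702  -0.02241779  0.11120516] [0.00165787 0.63078258 0.77595745 0.00079698] [-0.11094905  0.2929704  -0.07123659] [-0.74349448 -0.92634257  6.41180971] 0.056701010225300774
red 322 ang mean -19.9 min -72.0 max 19.6 r 0.0506
yellow 399 ang mean 38.8 min 25.0 max 52.3 r 0.0493
white? 295 ang mean -40.4 min -177.2 max 37.2 r 0.0353
red_mark 0.64 [372.9, 248.8] [ 0.72629901 -0.00950638  0.107     ] 15.149214689515002
```

Request:
{"method": "jog_arm", "body": {"increments": [[[0,0,0,0,0,0,0],[0,0,0,0,0,0,0],[0,0,0,0,0,0,0],[0,0,0,0,0,0,0],[0,0,-0.139,0,0,0,0],[0,0,-0.139,0,0,0,0],[0,0,-0.139,0,0,0,0],[0,0,-0.139,0,0,0,0],[0,0,0,0,0,-0.046,0],[0,0,0,0,0,-0.046,0],[0,0,0,0,0,-0.046,0],[0,0,0,0,0,-0.046,0],[0,0,0,0,0,-0.046,0],[0,0,0,0,0,-0.046,0],[0,0,0,0,0,-0.046,0],[0,0,0,0,0,-0.046,0],[0,0,0,0,0,-0.046,0],[0,0,0,0,0,-0.046,0]]]}}

```text
clock: 56.45
tcp_pos: [0.6822, -0.022, 0.2475]
orientation: [-0.0, -0.043, 0.999, 0.0]
wrist_force: [-0.6, 0.7, -0.1]
finger_gap: 0.085
grip_force: 0.0
```

Request:
{"method": "jog_arm", "body": {"increments": [[[0.1,0.14,-0.06,0,0,0,0],[0.1,0.14,0,0,0,0,0],[0,0,0,0,0,0,0],[0,0,0,0,0,0,0],[0,0,0,0,0,0,0]]]}}

```text
clock: 56.95
tcp_pos: [0.6274, 0.0434, 0.2628]
orientation: [0.0, -0.04, 0.999, -0.0]
wrist_force: [0.4, -0.5, 0.3]
finger_gap: 0.0852
grip_force: 0.0
```

Run:
```python
from h import *
s=env.get_state(); print(s["tcp_pos"],s["orientation"])
c=cam("wrist"); u=proj(c,[.682,-.0215,.107])[0]; print(u); x,y=int(u[0]),int(u[1])
save(c,"d5",(max(x-90,0),max(y-80,0),x+110,y+100),3.3); print(max(x-90,0),max(y-80,0)); dial(c,(.682,-.0215))
for t,z in [("pointer_tip",.107),("red_mark",.107),("fine_grip",.16)]:
  for d in spotter.landmark_of(t,"wrist")[:2]:
    p=onz(c,d["uv"],z); print(t,round(d["conf"],2),d["uv"],p,np.degrees(np.arctan2(p[1]+.0215,p[0]-.682)))
```

```text
[0.62736505 0.04336468 0.26278094] [ 3.18341907e-04 -4.00640005e-02  9.99197059e-01 -1.11718364e-04]
[206.75770679 239.02414596]
116 159
red 59 ang mean -0.1 min -26.1 max 18.9 r 0.0472
yellow 94 ang mean 38.9 min 25.1 max 52.6 r 0.0484
white? 30 ang mean 13.2 min -58.7 max 37.2 r 0.0354
pointer_tip 0.72 [230.3, 274.7] [0.71822741 0.00291901 0.107     ] 33.98185474626094
pointer_tip 0.25 [265.5, 142.2] [0.58493826 0.02882308 0.107     ] 152.5948562908825
red_mark 0.7 [218.9, 278.9] [ 0.72377959 -0.00829525  0.107     ] 17.539524829869684
fine_grip 0.58 [192.5, 263.3] [ 0.68260578 -0.02191443  0.16      ] -34.37751798609262
```

View pics/d5.png

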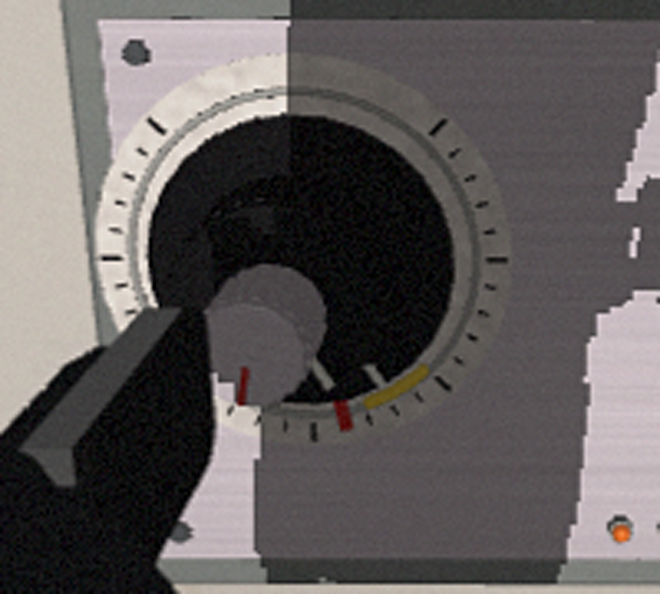

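The pointer's white line at (366-383,366-388) stands within the yellow arc, toward the red mark at (344,415). I work out the remaining angle.

Run:
```python
from h import *
from scipy.optimize import least_squares
c=cam("wrist"); f=lambda u,v,z:onz(c,(116+u/3.3,159+v/3.3),z)[:2]
# major ticks outer/inner ends, ring
T=[(438,128),(497,259),(110,258),(157,126),(314,432)]
P=np.array([f(u,v,.103) for u,v in T])
s=least_squares(lambda q:np.hypot(*(P-q[:2]).T)-q[2],[.682,-.0215,.05]).x; print("tick circle",s)
Q=np.array([f(u,v,.107) for u,v in [(130,258),(479,258),(300,89)]])
s2=least_squares(lambda q:np.hypot(*(Q-q[:2]).T)-q[2],[.682,-.0215,.045]).x; print("skirt circle",s2)
for ax in [(.682,-.0215),s[:2],s2[:2]]:
  for z in (.104,.107):
    o=[]
    for n,u,v in [("tip",383,388),("in",366,366),("redo",348,430),("redi",340,402),("y1",427,369),("y2",365,404)]:
        p=f(u,v,z)-ax; o.append((n,round(np.degrees(np.arctan2(p[1],p[0])),1),round(np.hypot(*p),4)))
    print(np.round(ax,4),z,o)
```

```text
tick circle [ 0.68154056 -0.0214098   0.05729993]
skirt circle [ 0.68008784 -0.02038294  0.05115277]
[ 0.682  -0.0215] 0.104 [('tip', np.float64(33.0), np.float64(0.0468)), ('in', np.float64(31.8), np.float64(0.038)), ('redo', np.float64(15.7), np.float64(0.0565)), ('redi', np.float64(15.5), np.float64(0.0467)), ('y1', np.float64(50.5), np.float64(0.05)), ('y2', np.float64(24.1), np.float64(0.0494))]
[ 0.682  -0.0215] 0.107 [('tip', np.float64(34.4), np.float64(0.0457)), ('in', np.float64(33.5), np.float64(0.0369)), ('redo', np.float64(16.6), np.float64(0.055)), ('redi', np.float64(16.7), np.float64(0.0453)), ('y1', np.float64(52.0), np.float64(0.0492)), ('y2', np.float64(25.4), np.float64(0.0481))]
[ 0.6815 -0.0214] 0.104 [('tip', np.float64(32.6), np.float64(0.0471)), ('in', np.float64(31.3), np.float64(0.0383)), ('redo', np.float64(15.5), np.float64(0.0569)), ('redi', np.float64(15.3), np.float64(0.0471)), ('y1', np.float64(50.0), np.float64(0.0502)), ('y2', np.float64(23.8), np.float64(0.0498))]
[ 0.6815 -0.0214] 0.107 [('tip', np.float64(34.0), np.float64(0.046)), ('in', np.float64(33.0), np.float64(0.0372)), ('redo', np.float64(16.4), np.float64(0.0554)), ('redi', np.float64(16.4), np.float64(0.0457)), ('y1', np.float64(51.5), np.float64(0.0494)), ('y2', np.float64(25.0), np.float64(0.0485))]
[ 0.6801 -0.0204] 0.104 [('tip', np.float64(30.6), np.float64(0.0478)), ('in', np.float64(28.9), np.float64(0.0391)), ('redo', np.float64(14.1), np.float64(0.0581)), ('redi', np.float64(13.6), np.float64(0.0483)), ('y1', np.float64(48.0), np.float64(0.0504)), ('y2', np.float64(22.1), np.float64(0.0507))]
[ 0.6801 -0.0204] 0.107 [('tip', np.float64(32.0), np.float64(0.0466)), ('in', np.float64(30.5), np.float64(0.0379)), ('redo', np.float64(15.0), np.float64(0.0565)), ('redi', np.float64(14.7), np.float64(0.0468)), ('y1', np.float64(49.5), np.float64(0.0496)), ('y2', np.float64(23.2), np.float64(0.0494))]
```

Request:
{"method": "jog_arm", "body": {"increments": [[[-0.1,-0.14,0,0,0,0,0],[-0.1,-0.14,0,0,0,0,0],[0,0,0.1,0,0,0,0],[0,0,0.1,0,0,0,0],[0,0,0.1,0,0,0,0],[0,0,0.1,0,0,0,0],[0,0,0.075,0,0,0,0],[0,0,0,0,0,0,0],[0,0,0,0,0,0,255],[0,0,0,0,0,0,255],[0,0,0,0,0,0,255],[0,0,0,0,0,0,255],[0,0,0,0,0,0,255],[0,0,0,0,0,0,255],[0,0,0,0,0,0,255]]], "force": 30}}

```text
clock: 58.7
tcp_pos: [0.6829, -0.0222, 0.1454]
orientation: [0.001, -0.04, 0.999, -0.0]
wrist_force: [0.2, 0.0, 6.3]
finger_gap: 0.0266
grip_force: 29.7
```

Request:
{"method": "jog_arm", "body": {"increments": [[[0,0,0,0,0,0.03,255],[0,0,0,0,0,0.03,255],[0,0,0,0,0,0.03,255],[0,0,0,0,0,0.03,255],[0,0,0,0,0,0.03,255],[0,0,0,0,0,0.03,255],[0,0,0,0,0,0.03,255],[0,0,0,0,0,0.03,255],[0,0,0,0,0,0.03,255],[0,0,0,0,0,0.03,255],[0,0,0,0,0,0.03,255],[0,0,0,0,0,0.03,255],[0,0,0,0,0,0,255],[0,0,0,0,0,0,255],[0,0,0,0,0,0,255]]]}}

```text
clock: 60.2
tcp_pos: [0.6831, -0.0219, 0.1454]
orientation: [0.001, 0.501, 0.865, 0.001]
wrist_force: [0.0, -0.1, 6.1]
finger_gap: 0.0266
grip_force: 29.9
```

Run:
```python
from h import *
s=env.get_state(); print(s["tcp_pos"],s["orientation"],s["ft_torque"],s["finger_gap"])
c=cam("wrist"); save(c,"d6",None,1)
for t,z in [("pointer_tip",.107),("red_mark",.107)]:
  for d in spotter.landmark_of(t,"wrist")[:2]:
    p=onz(c,d["uv"],z); print(t,round(d["conf"],2),d["uv"],p,np.degrees(np.arctan2(p[1]+.0215,p[0]-.682)))
```

```text
[ 0.68307295 -0.02191939  0.14543607] [1.13999366e-03 5.01437441e-01 8.65192914e-01 6.43662404e-04] [-0.01385067  0.0043444  -0.08123138] 0.026557965914508895
pointer_tip 0.89 [348.0, 241.1] [ 0.72089833 -0.00645655  0.107     ] 21.14336470549973
red_mark 0.68 [350.4, 250.1] [ 0.72525403 -0.01054996  0.107     ] 14.206332875148696
red_mark 0.16 [350.4, 241.0] [ 0.72209342 -0.00569953  0.107     ] 21.50897209050683
```

```bash
cat >> h.py <<'E'
def polar(c,ax=(.6815,-.0215),z=.1065,lo=-5,hi=60):
    A=np.arange(lo,hi,1.); px=c["pixels"].astype(np.float32); im=[np.ascontiguousarray(px[...,i]) for i in range(3)]
    def samp(r):
        P=np.array([[ax[0]+r*np.cos(a),ax[1]+r*np.sin(a),z] for a in np.radians(A)]); u=proj(c,P).astype(np.float32)
        return np.stack([cv2.remap(k,u[:,0].copy(),u[:,1].copy(),cv2.INTER_LINEAR).ravel() for k in im],1)
    for r in (.034,.037,.040,.043):
        v=samp(r).min(1); b=v-cv2.medianBlur(v[None].astype(np.uint8),15).ravel(); w=np.clip(b-15,0,None)
        k=A[np.argmax(w)]; m=abs(A-k)<5; print("ptr r",r,"peak",k,int(b.max()),"cent",round((A*w*m).sum()/max((w*m).sum(),1e-6),1))
    for r in (.046,.049,.052,.055):
        v=samp(r); w=np.clip(v[:,0]-1.6*np.maximum(v[:,1],v[:,2])-10,0,None); y=A[(v[:,1]>1.4*v[:,2])&(v[:,0]>1.5*v[:,2])&(v[:,0]<1.7*v[:,1])]
        print("red r",r,round((A*w).sum()/max(w.sum(),1e-6),1),int(w.sum()),"yellow",(y.min(),y.max()) if len(y) else None)
E
python3 - <<'E'
from h import *
c=cam("wrist"); print(proj(c,[[.6815+.04*np.cos(.3),-.0215+.04*np.sin(.3),.107]])); polar(c)
print("z .109"); polar(c,z=.109)
E
```

```text
[[343.35752676 244.58467693]]
ptr r 0.034 peak -5.0 8 cent 0.0
ptr r 0.037 peak 18.0 100 cent 18.4
ptr r 0.04 peak 18.0 103 cent 18.6
ptr r 0.043 peak 18.0 101 cent 18.6
red r 0.046 15.4 166 yellow None
red r 0.049 16.3 263 yellow (np.float64(25.0), np.float64(51.0))
red r 0.052 16.3 212 yellow None
red r 0.055 16.1 243 yellow None
z .109
ptr r 0.034 peak 21.0 34 cent 20.6
ptr r 0.037 peak 21.0 101 cent 19.8
ptr r 0.04 peak 20.0 104 cent 19.8
ptr r 0.043 peak 19.0 103 cent 19.7
red r 0.046 17.3 257 yellow None
red r 0.049 17.1 247 yellow (np.float64(26.0), np.float64(52.0))
red r 0.052 17.1 244 yellow None
red r 0.055 17.2 73 yellow None
```

Request:
{"method": "jog_arm", "body": {"increments": [[[0,0,0,0,0,0.017,255],[0,0,0,0,0,0.017,255],[0,0,0,0,0,0.018,255],[0,0,0,0,0,0,255],[0,0,0,0,0,0,255],[0,0,0,0,0,0,255],[0,0,0,0,0,0,255]]]}}

```text
clock: 61.1
tcp_pos: [0.6831, -0.0219, 0.1454]
orientation: [0.001, 0.57, 0.821, 0.001]
wrist_force: [0.3, 0.2, 5.8]
finger_gap: 0.027
grip_force: 29.9
```

Run:
```python
from h import *
c=cam("wrist"); polar(c)
```

```text
ptr r 0.034 peak 17.0 65 cent 17.2
ptr r 0.037 peak 16.0 102 cent 16.3
ptr r 0.04 peak 17.0 106 cent 16.3
ptr r 0.043 peak 17.0 104 cent 16.3
red r 0.046 15.1 61 yellow None
red r 0.049 16.2 251 yellow (np.float64(25.0), np.float64(51.0))
red r 0.052 16.3 242 yellow None
red r 0.055 16.3 237 yellow None
```

Request:
{"method": "jog_arm", "body": {"increments": [[[0,0,0,0,0,0,0],[0,0,0,0,0,0,0],[0,0,0,0,0,0,0],[0,0,0,0,0,0,0],[0,0,0,0,0,0,0],[0,0,-0.1,0,0,0,0],[0,0,-0.15,0,0,0,0],[0,0,-0.15,0,0,0,0],[0,0,-0.1,0,0,0,0],[0,0,0,0,0,0,0],[0,0,0,0,0,0,0],[0,0,0,0,0,0,0]]]}}

```text
clock: 62.35
tcp_pos: [0.6817, -0.0219, 0.2674]
orientation: [-0.001, 0.57, 0.821, -0.001]
wrist_force: [0.2, -0.9, -0.1]
finger_gap: 0.085
grip_force: 0.0
```

Run:
```python
from h import *
s=env.get_state(); print(s["tcp_pos"],s["orientation"],s["wrist_force"])
c=cam("wrist"); polar(c)
for d in spotter.landmark_of("tray_handle","wrist")[:2]: print("handle",round(d["conf"],2),onz(c,d["uv"],.066))
t=cam("top")
for n,z in [("loupe",0),("pocket_watch",0),("tray_handle",.066),("carrier_gold_1",.02),("carrier_black_1",.02)]:
  for d in spotter.landmark_of(n,"top")[:2]: print(n,round(d["conf"],2),d["uv"],onz(t,d["uv"],z))
```

```text
[ 0.68165659 -0.02194377  0.26736195] [-1.13892472e-03  5.70411236e-01  8.21358303e-01 -5.12999870e-04] [ 0.24195275 -0.9403527  -0.08298242]
ptr r 0.034 peak 17.0 62 cent 16.4
ptr r 0.037 peak 16.0 85 cent 16.3
ptr r 0.04 peak 17.0 86 cent 16.5
ptr r 0.043 peak 17.0 85 cent 16.5
red r 0.046 14.6 14 yellow None
red r 0.049 15.8 180 yellow (np.float64(25.0), np.float64(50.0))
red r 0.052 15.4 189 yellow (np.float64(26.0), np.float64(43.0))
red r 0.055 15.7 163 yellow None
handle 0.61 [0.54718141 0.02390204 0.066     ]
loupe 0.49 [407.9, 191.4] [ 0.6451678  -0.25907287  0.        ]
pocket_watch 0.5 [209.4, 184.1] [0.67828631 0.2549141  0.        ]
```

After letting go, the pointer stands on the red mark within about 1 degree. The tray is home and both bystanders are in place, so I hand in.

```bash
python3 -c "
from workcell import ticket; print(ticket.hand_in())"
```

```text
the job is handed in; nothing more can be done
None
```

I handed the job in at about 62 s: all three carriers flat in the tray, tray home and clamped, and the pointer within about 1° of the red mark by the fine knob. The loupe and pocket watch still read in place; `hand_in()` returned no verdict.

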